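Turn the weighing tub over and tare it on the counting scale

ROBOT

A 6-joint arm with a two-finger parallel gripper is mounted at the origin on the work surface. World frame = base frame: x ahead of the robot, y to its left, z up, the work surface at z = 0. Lengths are in m, angles in rad, forces in N, time in s.
With the tool pointing down it reaches from about 0.3 to 0.75 m from the base axis. Payload 8.5 kg.
Tool frame: the origin (TCP) lies at the very end of the fingers, on their centre line; the grasp point (between the pads) lies 19 mm behind it; x points along the fingers, y is the direction in which the jaws open and shut, and the axes are right-handed (so a half turn about x gives the same grasp; the last joint's range is limited). The gripper opens to 88 mm and grips with 3 to 60 N. Pads are 18 mm wide; open, the fingers measure 123 mm over their backs; the gripper's body (75 mm by 187 mm) begins 45 mm behind the grasp point.
Start: joints at [-1.427, 0.381, 1.297, -0, 1.464, -0.215], TCP at [0.193, -0.515, 0.21] pointing down, gripper open.
Joint ranges: [-3.11, 3.11], [-0.89, 2.33], [0.22, 2.48], [-1.42, 4.56], [0.17, 2.85], [-2.88, 2.88]. Speed limits (rad/s): [2.39, 2.39, 3.14, 3.14, 3.14, 3.14].

INTERFACE

Orientations are given as a unit quaternion [w, x, y, z].
In Python, from cell import ctrl, viewer, ticket gives the robot as it stands.
- The arm moves only by the tool send_rows, never from a script. Its argument "rows" is a list of rows, each a list of 7 numbers: the opening, from 0 (shut) to 1 (fully open), then the shift along the world's x, y, z in cm, then the turn, a rotation vector about the world's x, y, z in rad. A call has 1 to 20 rows; each row shifts and turns the commanded pose from where the row before left it; what a row does not reach is not made up. A row lasts 1/12 s, in which the tool goes at most 41.7 mm and 7.16 degrees, less where a joint would pass 70% of its speed; a pose out of reach is approached as far as the arm can. A call with a gripper value outside its range is refused whole. The fingers move at their own pace and stop on an object; "grip_force" is the grip in N (left out, the last holds). Time passes only in rows, so rows that do not move let the fingers close. It gives the time, the measured TCP pose, the force and the opening at its end, in the units of the state.
- ctrl.observe(): the state, without advancing time (a new reading comes with each control period).
- viewer.snapshot(name): name is "scene" or "top" or "wrist"; returns a dict with "image" (420x560x3 uint8, red, green, blue), "K" (3x3 intrinsics, pixels), "R" (3x3) and "t" (3): a world point X has camera coordinates R X + t; the wrist camera has in their place "T_tool_cam" (4x4, takes a point from camera to tool coordinates, whose origin is the TCP and whose axes are the tool frame's). Camera axes: x right, y down, z forward; pixel columns grow to the right and rows downward; lengths in m; the calibration is good to about 2 mm. A picture is of the moment at which its call begins: read the wrist's pose just before it. There is no depth.
- ticket.hand_in(): hands the job in, once; it reports no verdict.
Trained networks look in the newest picture that a camera, given by its name, has taken for a name from the list of things; names that differ only in an ending like _2 or _b are one class to them, and where a whole thing is asked for, a point or a joint stands for the part that bears it (a point fixed in the world has none). Each returns a list of dicts, best first, with "confidence" (0 to 1); they miss things now and then, are a little off and sometimes report something else, mostly with a low value. They report only what shows in the picture. A call takes as long as a camera call. They do not tell look-alikes from the thing itself.
- viewer.recognise(camera, target): "at" ([x, y, z] in m, in world coordinates, good to about 4 mm: the middle of the surface that is visible of it).
- viewer.outline_of(camera, target): "pixels" (420x560 bool, what is visible of it).
The state is a dict: "clock": time; "joints": joint angles; "qd": joint speeds; "tau": joint torques, N m; "tcp_pos": TCP position; "ee_rot": TCP orientation; "contact_force": force on the tool from outside, world axes, zero at the start; "wrist_torque": the same for the moment, N m; "opening": opening from 0.0 (shut) to 1.0 (fully open).
Only numpy, scipy, OpenCV 4.12 (cv2) and the standard library are available. Lean on these libraries where they do the work, as an engineer would, in place of code of your own. Each camera call takes 0.05 s, during which the arm holds its last target. There are 200 camera calls.

TASK

The square steel weighing tub stands mouth-down on the green rubber mat. Turn it the right way up gently, without letting it topple or drop, and stand it mouth-up in the middle of the scale's blue pan; once it stands there released, press the scale's orange tare key fully down and let it come up again. Do not bang or lean on the scale, and leave the two brass weights on the mat and the multimeter behind it where they are.

Things in the scene. Friction and masses are not known exactly. Their poses are not given: they have to be found in the camera images.
- tub: square steel weighing tub, open at one end, blue band near the mouth; outside 60 x 60 mm, 80 mm long, flat sides (it also rests steadily lying on one), walls and closed end 3 mm, about 220 g. Origin: centre of the mouth, in the plane of the rim; z runs from the mouth to the closed end: up at the start (mouth-down), down when mouth-up. x and y are square to its sides
- tub_base (a point): centre of the outside of the tub's closed end, 80 mm from the origin along the tub's z
- mat: thin green rubber mat on the bench, 220 (x) x 260 (y) x 3 mm, fixed; origin at the centre of its underside, on the bench
- scale: white counting scale, fixed, foot 340 x 340 mm, origin under its centre on the bench, keys towards its -x. Blue pan 230 (x) x 300 (y) mm, top at z = 118 mm. Key panel slopes at 36 degrees, from x = -170, z = 39 up to x = -94, z = 95 mm. At the back a pillar (x = 140 to 170, 50 mm wide) carries the display head: x = 118 to 178, y = -120 to 120, z = 300 to 362 mm
- pan (a point): centre of the top of the blue pan, 20 mm behind the scale's origin (scale frame x = +20, y = 0, z = 118 mm)
- tare_top (a point): centre of the top face of the orange tare key, 26 x 32 mm, 7 mm proud of the sloping panel at its right-hand end (scale frame x = -137, y = -105, z = 73 mm). It goes down square to the panel, along (0.593, 0, -0.805) in the scale frame; the other keys are printed flat
- tare (a joint): travel of the tare key in m: 0 up, 0.005 fully down; a spring of 1.1 N per mm (5.5 N fully down) brings it up again
- weight_500g: brass knob weight 38 mm across, 71 mm high, origin under its centre, near a far corner of the mat; leave alone
- weight_200g: brass knob weight 29 mm across, 52 mm high, origin under its centre, near the other far corner of the mat; leave alone
- multimeter: yellow and black multimeter lying flat behind the mat, 75 (x) x 150 (y) x 40 mm high, origin under its centre; leave alone
Mind the look-alikes: they are no part of the job. Several things look just like the tub: the one meant starts farthest to the robot's right.

How it is judged:
On the way, in this order (a step that is already met when the one before it is completed fails the run):
1. the tub stands mouth-up in the middle of the scale's pan, released and at rest (z of tub_base in the frame of pan below 0.004 m and z of tub in the frame of pan above 0.076 m and horizontal distance between tub and pan below 0.045 m and contact force between the fingers and tub below 0.1 N and linear speed of tub below 0.02 m/s and angular speed of tub below 0.1 rad/s), for 0.3 s.
2. the tare key is pressed fully down while the tub stands there (value of joint tare above 0.0035 m and z of tub_base in the frame of pan below 0.004 m and z of tub in the frame of pan above 0.076 m and horizontal distance between tub and pan below 0.045 m and contact force between the fingers and tub below 0.1 N), for 0.05 s.
At the end, for the whole second after the job is handed in: The tub stands mouth-up, closed end flat on the pan (within 4 mm, rim at least 76 mm over the pan), within 45 mm of the pan's centre, released and at rest (0.02 m/s, 0.1 rad/s); the tare key, pressed past 3.5 mm while it stood there, is up again (under 1 mm) (all of step 1 and value of joint tare below 0.001 m); the robot touches nothing.
It fails at once if the tub topples, is dropped or is thrown over (it turns faster than 6 rad/s or moves faster than 1 m/s) (angular speed of tub above 6 rad/s or linear speed of tub above 1 m/s).
It fails at once if the tub is banged onto the scale (over 40 N) (contact force between tub and scale above 40 N).
It fails at once if the robot strikes or leans on the scale (over 40 N) (contact force between any of the arm, the fingers and scale above 40 N).
It fails at once if a weight on the mat or the multimeter is shifted by more than 20 mm (distance of any of weight_500g, weight_200g, multimeter from where it was at the start of the episode above 0.02 m).
It also fails if it takes over 72 s, if anything falls off the work surface, if the arm or the gripper's body presses on something with over 40 N, if the wrist force passes 120 N, or if a joint passes its speed limit or range.

## Working session

There is one attempt and no reset: what is moved stays moved. The work goes in short steps, Python scripts to look and compute and a tool call to move; the robot and the scene stay as the last step left them, time stands still between calls to the robot, and variables do not carry over. Pictures are saved under pics/ and viewed, about 8 in all and at most 12, crops included, and the job is handed in when it is done.

Besides the shell and the picture viewer there is one more tool, called as name(argument=value, ...), one argument or row to a line, values as JSON. send_rows: Moves the arm, as the interface text tells. Its arguments: {"type":"object","properties":{"rows":{"type":"array"},"grip_force":{"type":"number"}},"required":["rows"]}

```bash
mkdir -p pics
python3 - <<'E'
from cell import ctrl, viewer
import cv2,numpy as np
o=ctrl.observe(); print(o['clock'],o['tcp_pos'],o['ee_rot'],o['opening'])
ims=[]
for c in ['scene','top']:
    s=viewer.snapshot(c); ims.append(s['image']); print(c,s['K'].tolist() if hasattr(s['K'],'tolist') else s['K'],np.round(s['R'],4).tolist(),np.round(s['t'],4).tolist())
    for t in ['tub','scale','mat','weight_500g','weight_200g','multimeter','tare_top','pan']:
        try: print(c,t,[(np.round(d['at'],3).tolist(),round(d['confidence'],2)) for d in viewer.recognise(c,t)])
        except Exception as e: print(c,t,e)
for n,i in zip('ab',ims): cv2.imwrite(f'pics/{n}.png',cv2.resize(i[:,:,::-1],(800,600)))
E
```

```text
0.0 [ 0.19307468 -0.51466528  0.20913446] [ 0.12566108  0.69577136  0.1266732  -0.69574809] 1.001164383743503
scene [[511.3315536302057, 0.0, 272.6034475386757], [0.0, 511.3315536302057, 209.43120291705782], [0.0, 0.0, 1.0]] [[-0.8542, 0.5198, -0.0108], [0.3582, 0.5734, -0.7368], [-0.3768, -0.6333, -0.676]] [0.4, -0.1186, 1.6864]
scene tub [([0.754, 0.442, 0.08], 0.89), ([0.567, 0.211, 0.075], 0.72), ([0.38, 0.284, 0.063], 0.71), ([0.184, 0.346, 0.064], 0.7)]
scene scale [([0.673, -0.157, 0.117], 0.91)]
scene mat [([0.601, 0.264, 0.005], 0.88)]
scene weight_500g [([0.672, -0.156, 0.117], 0.7), ([0.668, 0.173, 0.046], 0.63)]
scene weight_200g [([0.674, 0.343, 0.035], 0.76)]
scene multimeter [([0.767, 0.255, 0.042], 0.98)]
scene tare_top []
scene pan [([0.671, -0.157, 0.117], 0.91)]
top [[379.5859616699089, 0.0, 281.04389010580036], [0.0, 379.5859616699089, 213.29774262332387], [0.0, 0.0, 1.0]] [[-0.0047, -0.9999, -0.013], [-0.9952, 0.0059, -0.0972], [0.0972, 0.0125, -0.9952]] [0.0572, 0.4864, 1.2005]
top tub [([0.364, 0.262, 0.079], 0.83), ([0.178, 0.321, 0.081], 0.83), ([0.732, 0.425, 0.081], 0.78), ([0.552, 0.188, 0.085], 0.73)]
top scale [([0.619, -0.219, 0.119], 0.61)]
top mat [([0.583, 0.248, -0.004], 0.85), ([0.749, 0.232, 0.04], 0.35)]
top weight_500g [([0.657, 0.161, 0.054], 0.42), ([0.471, -0.352, 0.074], 0.25)]
top weight_200g []
top multimeter [([0.749, 0.233, 0.04], 0.75)]
top tare_top [([0.553, 0.189, 0.087], 0.61)]
top pan [([0.621, -0.22, 0.114], 0.65)]
```

View pics/a.png

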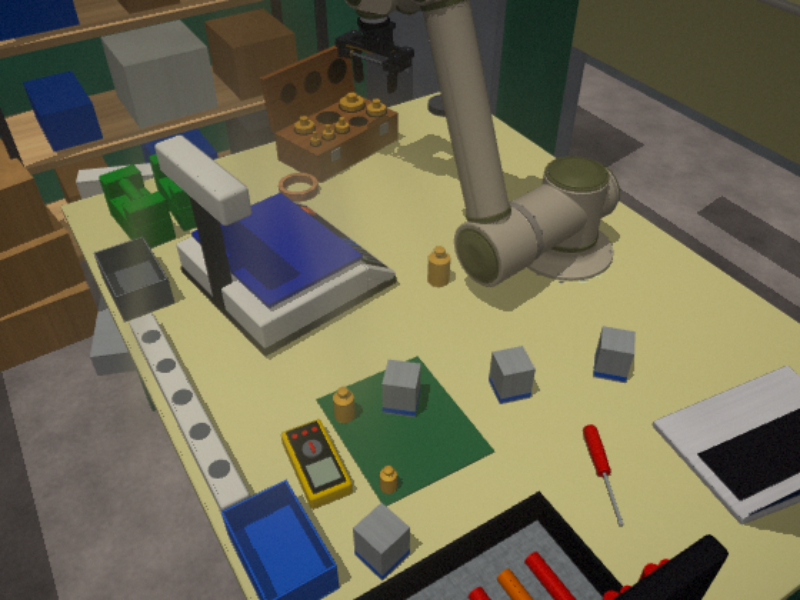

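View pics/b.png

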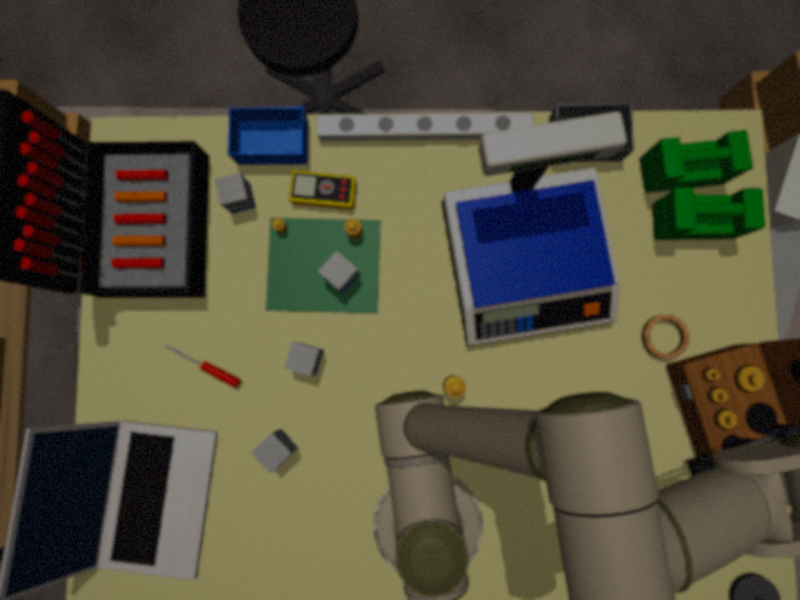

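Scene view: the tub on the green mat at about px (402,385), with three look-alikes to its left, so it is the rightmost one. Top view: the tub is at about (338,271). The scale's pan has corners near (467,307), (616,290), (458,187) and (600,180), and the orange key is at (592,309). Next I fit the poses with both calibrations.

```bash
cat > h.py <<'E'
from cell import ctrl, viewer
import cv2,numpy as np
from scipy.optimize import minimize
from scipy.spatial.transform import Rotation as Rn
def tool():
    o=ctrl.observe(); q=np.array(o['ee_rot']); return np.array(o['tcp_pos']),Rn.from_quat(q[[1,2,3,0]]).as_matrix()
def snap(c):
    p,R=tool(); s=viewer.snapshot(c)
    if c=='wrist':
        T=np.eye(4);T[:3,:3]=R;T[:3,3]=p; T=np.linalg.inv(T@s['T_tool_cam']); s['R']=T[:3,:3]; s['t']=T[:3,3]
    return s
def proj(s,X):
    c=np.atleast_2d(X)@np.array(s['R']).T+s['t']; u=c@np.array(s['K']).T; return u[:,:2]/u[:,2:]
def fill(pts,k=2):
    m=np.zeros((420*k,560*k),np.uint8); h=cv2.convexHull(pts.astype(np.float32)).reshape(-1,2)
    cv2.fillPoly(m,[np.round(((h+.5)*k-.5)*16).astype(np.int32)],1,shift=4); return m>0
def up(m): return cv2.resize(m.astype(np.float32),None,fx=2,fy=2,interpolation=cv2.INTER_LINEAR)>.5
def boxpts(v,dx,dy,z0,z1):
    c,s=np.cos(v[2]),np.sin(v[2])
    return np.array([[v[0]+c*a-s*b,v[1]+s*a+c*b,z] for a in dx for b in dy for z in (z0,z1)])
def fit(views,model,v0,step=(.01,.01,.15)):
    """views: list of (snap, upsampled mask)"""
    f=lambda v: sum((fill(proj(s,model(v)))^m).sum()/m.sum() for s,m in views)
    v0=np.array(v0,float); sx=np.vstack([v0]+[v0+np.eye(len(v0))[i]*step[i] for i in range(len(v0))])
    r=minimize(f,v0,method='Nelder-Mead',options=dict(initial_simplex=sx,xatol=1e-4,fatol=1e-4,maxiter=300)); return r.x,r.fun
tub=lambda v: boxpts(v,(-.03,.03),(-.03,.03),.003,.083)
pan=lambda v: boxpts(v,(-.095,.135),(-.15,.15),.118,.118)
def near(dets,s,X):
    u=proj(s,X)[0]; return min(dets,key=lambda d: np.hypot(*(np.argwhere(d['pixels']).mean(0)[::-1]-u)))['pixels']
E
python3 - <<'E'
from h import *
S={c:snap(c) for c in('scene','top')}
V=[]
for c in S:
    m=near(viewer.outline_of(c,'tub'),S[c],[.55,.195,.04]); V.append((S[c],up(m)))
for vs in (V[:1],V[1:],V):
    print('tub',min((fit(vs,tub,[.55,.195,a]) for a in(0.,.4,.8,1.2)),key=lambda r:r[1]))
B=[];key=[]
for c in S:
    im=S[c]['image']; hsv=cv2.cvtColor(im,cv2.COLOR_RGB2HSV)
    roi=fill(proj(S[c],boxpts([.63,-.19,.15],(-.25,.2),(-.25,.25),0.1,.1)),1)
    b=cv2.inRange(hsv,(112,110,40),(128,255,255))*roi
    b=cv2.morphologyEx(b.astype(np.uint8),cv2.MORPH_CLOSE,np.ones((5,5)))
    n,l,st,_=cv2.connectedComponentsWithStats(b); i=1+st[1:,4].argmax(); B.append((S[c],up(l==i)))
    o=cv2.inRange(hsv,(3,150,90),(18,255,255))*roi
    n,l,st,ce=cv2.connectedComponentsWithStats(o.astype(np.uint8)); print(c,'orange',[(st[j,4],ce[j]) for j in range(1,n) if st[j,4]>15], 'blue',st[i,4])
for vs in (B[:1],B[1:],B):
    v,f=fit(vs,pan,[.63,-.19,.15]); c,s=np.cos(v[2]),np.sin(v[2])
    k=[v[0]-.137*c+.105*s,v[1]-.137*s-.105*c,.073]; print('scale',v,f,'key',k,[proj(S[x],k)[0] for x in S])
E
```

```text
tub (array([ 0.56016503,  0.19103265, -0.73020189]), np.float64(0.035527690700104496))
tub (array([0.55740758, 0.19147372, 0.85309444]), np.float64(0.058762886597938144))
tub (array([0.55893454, 0.19121397, 0.84388115]), np.float64(0.11869243447629513))
scene orange [] blue 6
top orange [(np.int32(77), array([413.77922078, 215.68831169])), (np.int32(25), array([453.36, 228.84]))] blue 77
scale [ 0.58913129 -0.22890046  0.15213367] 0.5522813688212928 key [np.float64(0.4696261317487412), np.float64(-0.3534497136271023), 0.073] [array([216.23293856, 146.61433151]), array([413.35082664, 216.4818742 ])]
scale [ 0.58711598 -0.22852258  0.1545489 ] 0.04465753424657534 key [np.float64(0.46791198481768886), np.float64(-0.3533600991021372), 0.073] [array([216.71128277, 146.46551825]), array([413.34307116, 217.03647527])]
scale [ 0.58790785 -0.22776369  0.15819587] 0.6071831432192649 key [np.float64(0.46915992276581847), np.float64(-0.3530351189881553), 0.073] [array([216.41641009, 146.6325707 ]), array([413.22147729, 216.63343334])]
```

```bash
cat >> h.py <<'E'
def frame(phi,th,sg=1):
    p,t=np.radians([phi,th]); x=np.array([np.cos(t)*np.cos(p),np.cos(t)*np.sin(p),np.sin(t)]); y=sg*np.array([-np.sin(p),np.cos(p),0]); return np.c_[x,y,np.cross(x,y)]
def go(target,phi,th,sg=1,grasp=True,R0=None,p0=None):
    """shift in cm and rotvec from current (or given) pose; target = grasp point if grasp"""
    p,R=tool(); p=p if p0 is None else np.array(p0); R=R if R0 is None else R0
    F=frame(phi,th,sg); T=np.array(target)+(.019*F[:,0] if grasp else 0)
    rv=Rn.from_matrix(F@R.T).as_rotvec(); d=(T-p)*100
    print('tcp',T.round(4),'shift cm',d.round(2),'rv',rv.round(3),'rows>=',int(np.ceil(max(np.linalg.norm(d)/4.1,np.linalg.norm(rv)/.12)))); return T,F
E
python3 - <<'E'
from h import *
p,R=tool(); print(R.round(3)); print(ctrl.observe()['joints'])
for phi in(48.4,-41.6):
  for sg in(1,-1):
    print(phi,sg); T,F=go([.559,.191,.20],phi,-105,sg)
E
```

```text
[[ 0.     0.351 -0.936]
 [ 0.    -0.936 -0.351]
 [-1.    -0.    -0.   ]]
[-1.42728116e+00  3.80579801e-01  1.29740542e+00  4.73155008e-06
  1.46362701e+00 -2.15321074e-01]
48.4 1
tcp [0.5557 0.1873 0.1816] shift cm [36.26 70.23 -2.81] rv [-0.295 -0.202 -2.636] rows>= 23
48.4 -1
tcp [0.5557 0.1873 0.1816] shift cm [36.26 70.23 -2.81] rv [-0.15   0.218  0.483] rows>= 20
-41.6 1
tcp [0.5553 0.1943 0.1816] shift cm [36.22 70.92 -2.81] rv [ 0.309 -0.057  2.043] rows>= 20
-41.6 -1
tcp [0.5553 0.1943 0.1816] shift cm [36.22 70.92 -2.81] rv [ 0.05   0.27  -1.078] rows>= 20
```

send_rows(
  rows=[
    [1,1.8,3.5,0.5,0,0,0.0245],
    [1,1.8,3.5,0.5,0,0,0.0245],
    [1,1.8,3.5,0.5,0,0,0.0245],
    [1,1.8,3.5,0.5,0,0,0.0245],
    [1,1.8,3.5,0.5,0,0,0.0245],
    [1,1.8,3.5,0.5,0,0,0.0245],
    [1,1.8,3.5,0.5,0,0,0.0245],
    [1,1.8,3.5,0.5,0,0,0.0245],
    [1,1.8,3.5,0.5,0,0,0.0245],
    [1,1.8,3.5,0.5,0,0,0.0245],
    [1,1.8,3.5,0.5,0,0,0.0245],
    [1,1.8,3.5,0.5,0,0,0.0245],
    [1,1.8,3.5,0.5,0,0,0.0245],
    [1,1.8,3.5,0.5,0,0,0.0245],
    [1,1.8,3.5,0.5,0,0,0.0245],
    [1,1.8,3.5,0.5,0,0,0.0245],
    [1,1.8,3.5,0.5,0,0,0.0245],
    [1,1.8,3.5,0.5,0,0,0.0245],
    [1,1.8,3.5,0.5,0,0,0.0245],
    [1,1.8,3.5,0.5,0,0,0.0245],
  ],
  grip_force=40,
)

```text
clock: 2.77
tcp_pos: [0.5535, 0.1871, 0.31]
ee_rot: [0.292, 0.644, 0.292, -0.644]
contact_force: [1.1, -0.7, -0.1]
opening: 0.999
```

```bash
cat >> h.py <<'E'
import json
def log():
    o=ctrl.observe(); json.dump([list(map(float,o[k])) for k in('joints','tcp_pos','ee_rot')],open('log.txt','a')); open('log.txt','a').write('\n'); print('t',round(o['clock'],2),'j',np.round(np.degrees(o['joints']),1),'p',np.round(o['tcp_pos'],4),'F',np.round(o['contact_force'],1),'op',round(float(o['opening']),3)); return o
E
python3 - <<'E'
from h import *
log(); p,R=tool(); print(R.round(3))
s=snap('wrist'); cv2.imwrite('pics/w1.png',s['image'][:,:,::-1])
d=viewer.outline_of('wrist','tub'); print(len(d))
if d:
    m=near(d,s,[.559,.191,.08]); print(m.sum(),fit([(s,up(m))],tub,[.559,.191,.845],(.005,.005,.1)))
E
```

```text
t 2.77 j [  7.1  22.8  56.4  -0.  100.7  48.4] p [0.5535 0.1871 0.31  ] F [ 1.1 -0.7 -0.1] op 0.999
[[ 0.     0.751 -0.66 ]
 [ 0.    -0.66  -0.751]
 [-1.     0.    -0.   ]]
3
2804 (array([0.55796724, 0.19257267, 0.84777341]), np.float64(0.021041369472182596))
```

View pics/w1.png

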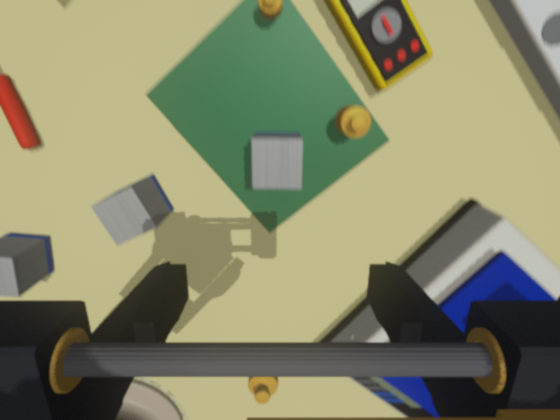

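Wrist view: the tub is at (277,162), square to the jaws; the weights are at (356,122) and (270,4). The fit residual is only 2 %. I'll do a lean move now, to grasp so that the tub can later be laid down, and use it to learn the arm's kinematics.

send_rows(
  rows=[
    [1,0,0,-2,-0.08,0.07,0],
    [1,0,0,-2,-0.08,0.07,0],
    [1,0,0,-2,-0.08,0.07,0],
    [1,0,0,0,0,0,0],
  ],
)

```text
clock: 3.2
tcp_pos: [0.5524, 0.1855, 0.2436]
ee_rot: [-0.334, -0.528, -0.242, 0.742]
contact_force: [0.6, 0.5, -1.2]
opening: 0.996
```

```bash
echo '[[-1.427281,0.3805798,1.2974054,0.00000473,1.463627,-0.2153211],[0.19307468,-0.51466528,0.20913446],[0.12566108,0.69577136,0.1266732,-0.69574809]]' >> log.txt
cat > kin.py <<'E'
from h import *
from scipy.optimize import least_squares
RX=lambda a:Rn.from_rotvec([a,0,0]).as_matrix()
RY=lambda a:Rn.from_rotvec([0,a,0]).as_matrix()
RZ=lambda a:Rn.from_rotvec([0,0,a]).as_matrix()
def fk(j,P,s4=1,s6=1,off=0):
    # P: x1,d,h,L1,e,L2,L6 ; arm pitch from up; frame: x radial, z up
    x1,d,h,L1,e,L2,L6=P
    A=RZ(j[0]); U=A@RY(j[1]); F=A@RY(j[1]+j[2])
    p=A@[x1,d,h]+U@[0,0,L1]+F@[e,0,L2]
    W=F@RZ(s4*j[3])@RY(j[4])@RZ(s6*j[5]); p=p+W@[0,0,L6]
    # tool x = W z
    return p,W@RZ(off)@np.array([[0,0,1],[0,1,0],[-1,0,0]]).T
D=[json.loads(l) for l in open('log.txt')]
M=[(np.array(j),np.array(p),Rn.from_quat(np.array(q)[[1,2,3,0]]).as_matrix()) for j,p,q in D]
best=None
for s4 in(1,-1):
  for s6 in(1,-1):
    for off in np.arange(4)*np.pi/2:
      f=sum(np.abs(fk(j,np.zeros(7),s4,s6,off)[1]-R).sum() for j,p,R in M)
      if best is None or f<best[0]: best=(f,s4,s6,off)
C=best[1:]
r=least_squares(lambda P:np.r_[np.ravel([fk(j,P,*C)[0]-p for j,p,R in M]),1e-4*(P-[0,.1,.35,.4,0,.4,.25])],[0,.1,.35,.4,0,.4,.25]); P=r.x
lo=np.array([-3.11,-.89,.22,-1.42,.17,-2.88]);hi=np.array([3.11,2.33,2.48,4.56,2.85,2.88])
def ik(T,F,j0):
    g=lambda j:(lambda q:np.r_[(q[0]-T)*5,Rn.from_matrix(q[1]@F.T).as_rotvec()])(fk(j,P,*C))
    r=least_squares(g,np.clip(j0,lo+1e-3,hi-1e-3),bounds=(lo,hi)); return r.x,np.abs(r.fun).max()
E
python3 - <<'E'
from h import *
log(); p,R=tool(); print(R.round(3))
import kin; print(kin.best,kin.P.round(4),[np.abs(kin.fk(j,kin.P,*kin.C)[0]-p).max().round(4) for j,p,R in kin.M])
E
```

```text
t 3.2 j [ 12.2  33.2  51.7 -11.6 110.3  50.8] p [0.5524 0.1855 0.2436] F [ 0.6  0.5 -1.2] op 0.996
[[-0.219  0.751 -0.623]
 [-0.241 -0.66  -0.712]
 [-0.946 -0.006  0.325]]
(np.float64(0.003437781483516919), 1, 1, np.float64(1.5707963267948966)) [-0.002   0.1175  0.1312  0.5363  0.1041  0.353   0.2786] [np.float64(0.0001), np.float64(0.0), np.float64(0.0001)]
```

```bash
cat > plan.py <<'E'
from kin import *
def path(g0,phi0,th0,g1,phi1,th1,j,sg=-1,n=12,hop=0):
    """interpolates grasp point/angles; returns joints, worst err, min wrist z"""
    w=0
    for a in np.linspace(0,1,n+1):
        F=frame(phi0+a*(phi1-phi0),th0+a*(th1-th0),sg); g=(1-a)*np.array(g0)+a*np.array(g1)+[0,0,hop*np.sin(np.pi*a)]
        jn,e=ik(g+.019*F[:,0],F,j); w=max(w,e); j=jn
    return j,w
E
python3 - <<'E'
from plan import *
j0=M[-1][0] if len(M)<3 else np.array(ctrl.observe()['joints'])
tubg=[.558,.1925,.06]; L=[.56,.07,.036]
jg,w=path([.558,.1925,.25],48.6,-108,tubg,48.6,-108,j0); print('grasp',np.degrees(jg).round(),w.round(4))
jl,w=path(tubg,48.6,-108,[.56,.12,.22],48.6,-108,jg); print('lift',w.round(4))
pan_=[.607-.01,-.2255,.118+.055]
for ph in (20,35,48,60,75,90,110):
    a,w0=path([.56,.12,.22],48.6,-108,[.56,.12,.22],ph,-108,jl)
    b,w1=path([.56,.12,.22],ph,-108,[L[0],L[1],.2],ph,-18,a)
    c,w2=path([L[0],L[1],.2],ph,-18,L,ph,-18,b)
    d,w3=path([L[0],L[1],.2],ph,-18,[L[0],L[1],.2],ph,-108,b); e,w4=path([L[0],L[1],.2],ph,-108,[L[0],L[1],.04],ph,-108,d)
    print(ph,'swing %.3f %.3f lay %.3f re %.3f %.3f'%(w0,w1,w2,w3,w4),'jlay',np.degrees(c).round(),'jre',np.degrees(e).round())
    for pp in (20,40,60,80):
        f,w5=path([L[0],L[1],.25],ph,-108,[.58,-.1,.35],pp,-108,d); g,w6=path([.58,-.1,.35],pp,-108,[.6,-.22,.3],pp,-15,f); h,w7=path([.6,-.22,.3],pp,-15,pan_,pp,-15,g)
        if ph==60: print('   pan',pp,'%.3f %.3f %.3f'%(w5,w6,w7),np.degrees(h).round())
E
```

```text
grasp [ 12.  42.  69. -11.  84.  56.] 0.0
lift 0.0
20 swing 0.000 0.000 lay 0.000 re 0.000 0.000 jlay [-23.  51. 130. 137.  73. -91.] jre [-2. 42. 73. -7. 82. 70.]
35 swing 0.000 0.000 lay 0.000 re 0.000 0.000 jlay [-30.  50. 124. 113.  69. -83.] jre [ -0.  41.  74. -10.  79.  58.]
48 swing 0.000 0.000 lay 0.000 re 0.000 0.000 jlay [-33.  49. 116.  94.  70. -74.] jre [  1.  41.  76. -13.  76.  48.]
60 swing 0.000 0.000 lay 0.000 re 0.000 0.000 jlay [-33.  49. 108.  80.  75. -66.] jre [  2.  40.  78. -16.  73.  38.]
   pan 20 0.000 0.000 0.000 [-55.  35. 103.  91.  69. -46.]
   pan 40 0.000 0.000 0.000 [-56.  40.  90.  75.  85. -39.]
   pan 60 0.000 0.000 0.000 [-54.  46.  74.  65. 102. -36.]
   pan 80 0.000 0.000 0.000 [-50.  52.  58.  58. 119. -34.]
75 swing 0.000 0.000 lay 0.000 re 0.000 0.000 jlay [-32.  51.  97.  67.  83. -59.] jre [  3.  38.  81. -19.  67.  26.]
90 swing 0.000 0.000 lay 0.000 re 0.000 0.000 jlay [-29.  53.  87.  56.  94. -56.] jre [  3.  37.  84. -21.  61.  14.]
110 swing 0.000 0.000 lay 0.000 re 0.000 0.000 jlay [-24.  57.  72.  46. 108. -55.] jre [  3.  35.  89. -22.  53.  -4.]
```

Run:
```python
from h import *
go([.558,.1925,.061],48.6,-109,-1)
```

```text
tcp [0.5539 0.1879 0.043 ] shift cm [  0.15   0.23 -20.06] rv [-0.004 -0.004 -0.002] rows>= 5
```

send_rows(
  rows=[
    [1,0.15,0.23,-2.5,-0.004,-0.004,-0.002],
    [1,0,0,-3,0,0,0],
    [1,0,0,-3,0,0,0],
    [1,0,0,-3,0,0,0],
    [1,0,0,-2.5,0,0,0],
    [1,0,0,-2,0,0,0],
    [1,0,0,-2,0,0,0],
    [1,0,0,-1,0,0,0],
    [1,0,0,-0.7,0,0,0],
    [1,0,0,-0.36,0,0,0],
    [1,0,0,0,0,0,0],
    [1,0,0,0,0,0,0],
  ],
)

```text
clock: 4.2
tcp_pos: [0.5551, 0.1874, 0.0502]
ee_rot: [-0.335, -0.536, -0.238, 0.738]
contact_force: [-0.1, 0.6, -0.7]
opening: 1.002
```

Run:
```python
from h import *
log(); go([.558,.1925,.061],48.6,-109,-1)
s=snap('wrist'); cv2.imwrite('pics/w2.png',s['image'][:,:,::-1])
```

```text
t 4.2 j [ 12.3  41.6  68.3 -11.   84.8  56.3] p [0.5551 0.1874 0.0502] F [-0.1  0.6 -0.7] op 1.002
tcp [0.5539 0.1879 0.043 ] shift cm [-0.12  0.05 -0.72] rv [-0.006  0.015  0.001] rows>= 1
```

View pics/w2.png

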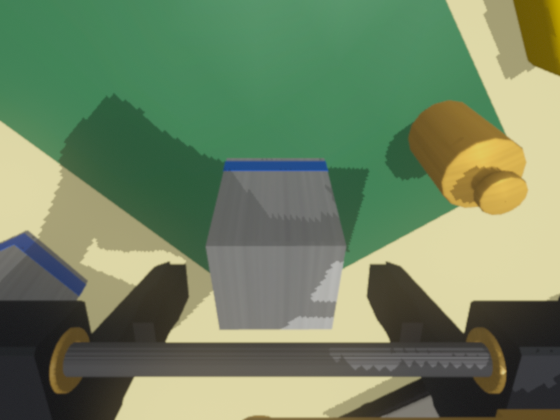

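The tub is centred between the fingers (207–343 against the finger gap of 187–370). I'll finish the last 7 mm and close.

send_rows(
  rows=[
    [1,-0.1,0.05,-0.35,-0.003,0.007,0],
    [1,0,0,-0.35,-0.003,0.007,0],
    [1,0,0,0,0,0,0],
    [0.6,0,0,0,0,0,0],
    [0.6,0,0,0,0,0,0],
    [0.5,0,0,0,0,0,0],
    [0.5,0,0,0,0,0,0],
    [0.5,0,0,0,0,0,0],
    [0.5,0,0,0,0,0,0],
    [0.5,0,0,0,0,0,0],
  ],
  grip_force=40,
)

```text
clock: 5.08
tcp_pos: [0.5537, 0.1878, 0.0423]
ee_rot: [-0.335, -0.529, -0.238, 0.742]
contact_force: [-0.0, 0.2, 0.7]
opening: 0.678
```

Run:
```python
from h import *
log(); go([.558,.1925,.061],48.6,-109,-1)
```

```text
t 5.08 j [ 12.5  42.5  68.1 -11.1  85.1  56.4] p [0.5537 0.1878 0.0423] F [-0.   0.2  0.7] op 0.678
tcp [0.5539 0.1879 0.043 ] shift cm [0.02 0.   0.08] rv [ 0.001 -0.001  0.001] rows>= 1
```

send_rows(
  rows=[
    [0.3,0,0,0,0,0,0],
    [0.3,0,0,0,0,0,0],
    [0.3,0,0,0.5,0,0,0],
    [0.3,0,0,1,0,0,0],
    [0.3,0,0,1.5,0,0,0],
    [0.3,0,0,2,0,0,0],
    [0.3,0,0,2,0,0,0],
    [0.3,0,0,2,0,0,0],
    [0.3,0,0,2,0,0,0],
    [0.3,0,0,2,0,0,0],
    [0.3,0,0,1,0,0,0],
    [0.3,0,0,0,0,0,0],
  ],
)

```text
clock: 6.08
tcp_pos: [0.5543, 0.1881, 0.1847]
ee_rot: [-0.335, -0.531, -0.238, 0.741]
contact_force: [0.5, -0.1, -1.5]
opening: 0.675
```

send_rows(
  rows=[
    [0.3,0,0,0,0.03,-0.0264,0],
    [0.3,0,0,0,0.06,-0.0529,0],
    [0.3,0,0,0,0.06,-0.0529,0],
    [0.3,0,0,0,0.06,-0.0529,0],
    [0.3,0,0,0,0.06,-0.0529,0],
    [0.3,0,0,0,0.06,-0.0529,0],
    [0.3,0,0,0,0.06,-0.0529,0],
    [0.3,0,0,0,0.06,-0.0529,0],
    [0.3,0,0,0,0.06,-0.0529,0],
    [0.3,0,0,0,0.06,-0.0529,0],
    [0.3,0,0,0,0.06,-0.0529,0],
    [0.3,0,0,0,0.06,-0.0529,0],
    [0.3,0,0,0,0.06,-0.0529,0],
    [0.3,0,0,0,0.06,-0.0529,0],
    [0.3,0,0,0,0.06,-0.0529,0],
    [0.3,0,0,0,0.06,-0.0529,0],
    [0.3,0,0,0,0.06,-0.0529,0],
    [0.3,0,0,0,0.06,-0.0529,0],
    [0.3,0,0,0,0.06,-0.0529,0],
    [0.3,0,0,0,0.06,-0.0529,0],
  ],
)

```text
clock: 7.75
tcp_pos: [0.5532, 0.1874, 0.1816]
ee_rot: [0.069, 0.899, 0.405, -0.155]
contact_force: [0.1, -0.1, -2.4]
opening: 0.674
```

Run:
```python
from h import *
log(); go([.57,.205,.036],48.6,-19,-1)
```

```text
t 7.75 j [-19.5  25.2 117.3  95.   61.2 -49.8] p [0.5532 0.1874 0.1816] F [ 0.1 -0.1 -2.4] op 0.674
tcp [0.5819 0.2185 0.0298] shift cm [  2.87   3.11 -15.18] rv [ 0.007 -0.008  0.002] rows>= 4
```

send_rows(
  rows=[
    [0.3,0.7,0.8,-1.5,0.007,-0.008,0.002],
    [0.3,0.7,0.8,-2,0,0,0],
    [0.3,0.7,0.8,-2,0,0,0],
    [0.3,0.7,0.7,-2,0,0,0],
    [0.3,0,0,-2,0,0,0],
    [0.3,0,0,-2,0,0,0],
    [0.3,0,0,-1.5,0,0,0],
    [0.3,0,0,-1,0,0,0],
    [0.3,0,0,-0.5,0,0,0],
    [0.3,0,0,0,0,0,0],
    [0.3,0,0,0,0,0,0],
  ],
)

```text
clock: 8.67
tcp_pos: [0.5814, 0.2188, 0.037]
ee_rot: [0.068, 0.898, 0.407, -0.152]
contact_force: [-0.0, 0.0, -3.2]
opening: 0.677
```

Run:
```python
from h import *
log(); go([.57,.205,.033],48.6,-19,-1)
s=snap('scene'); cv2.imwrite('pics/s2.png',cv2.resize(s['image'][100:340,180:400],(660,720))[:600,:,::-1])
```

```text
t 8.67 j [-13.8  47.3 117.  111.5  64.3 -74.5] p [0.5814 0.2188 0.037 ] F [-0.   0.  -3.2] op 0.677
tcp [0.5819 0.2185 0.0268] shift cm [ 0.05 -0.04 -1.02] rv [ 0.002 -0.002 -0.002] rows>= 1
```

View pics/s2.png

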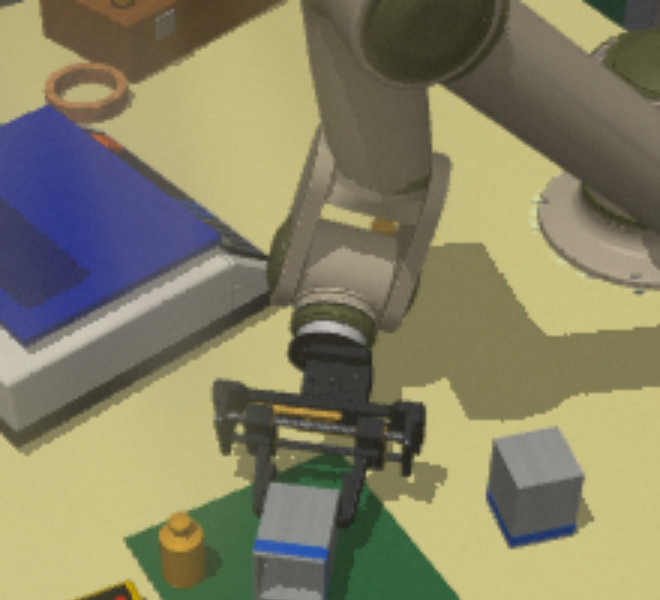

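The tub is held horizontally just above the mat with its mouth forwards, at about (290,545). It is clear of the weight at (183,550).

send_rows(
  rows=[
    [0.3,0.05,0,-0.4,0,0,0],
    [0.3,0,0,-0.3,0,0,0],
    [0.3,0,0,-0.2,0,0,0],
    [0.3,0,0,-0.1,0,0,0],
    [0.3,0,0,0,0,0,0],
    [0.3,0,0,0,0,0,0],
  ],
)

```text
clock: 9.22
tcp_pos: [0.5821, 0.2188, 0.0271]
ee_rot: [0.068, 0.898, 0.407, -0.151]
contact_force: [0.1, 0.5, -2.1]
opening: 0.68
```

Run:
```python
from h import *
o=log(); print(o['wrist_torque']); go([.57,.205,.033],48.6,-19,-1)
```

```text
t 9.22 j [-13.8  48.8 116.8 112.2  64.8 -75.9] p [0.5821 0.2188 0.0271] F [ 0.1  0.5 -2.1] op 0.68
[-5.73766057e-01  4.30727547e-01  1.31111059e-04]
tcp [0.5819 0.2185 0.0268] shift cm [-0.02 -0.04 -0.03] rv [ 0.001 -0.001 -0.002] rows>= 1
```

send_rows(
  rows=[
    [0.3,0,0,-0.1,0,0,0],
    [0.3,0,0,-0.1,0,0,0],
    [0.3,0,0,0,0,0,0],
  ],
)

```text
clock: 9.47
tcp_pos: [0.5822, 0.2189, 0.0259]
ee_rot: [0.068, 0.899, 0.407, -0.15]
contact_force: [-1.5, -1.4, 3.5]
opening: 0.678
```

Run:
```python
from h import *
o=log(); print(o['wrist_torque'])
```

```text
t 9.47 j [-13.8  49.1 116.8 112.3  65.  -76.2] p [0.5822 0.2189 0.0259] F [-1.5 -1.4  3.5] op 0.678
[-0.01730052 -0.18955613  0.07875591]
```

send_rows(
  rows=[
    [0.75,0,0,0,0,0,0],
    [0.85,0,0,0,0,0,0],
    [1,0,0,0,0,0,0],
    [1,0,0,0,0,0,0],
    [1,0,0,0,0,0,0],
    [1,0,0,1,0,0,0],
    [1,0,0,2,0,0,0],
    [1,0,0,3,0,0,0],
    [1,0,0,3,0,0,0],
    [1,0,0,3,0,0,0],
    [1,0,0,3,0,0,0],
    [1,0,0,3,0,0,0],
    [1,0,0,0,0,0,0],
  ],
)

```text
clock: 10.55
tcp_pos: [0.5827, 0.219, 0.2105]
ee_rot: [0.071, 0.899, 0.406, -0.148]
contact_force: [0.1, -0.7, 0.5]
opening: 0.995
```

send_rows(
  rows=[
    [1,0,0,0,-0.03,0.0264,0],
    [1,0,0,0,-0.06,0.0529,0],
    [1,0,0,0,-0.06,0.0529,0],
    [1,0,0,0,-0.06,0.0529,0],
    [1,0,0,0,-0.06,0.0529,0],
    [1,0,0,0,-0.06,0.0529,0],
    [1,0,0,0,-0.06,0.0529,0],
    [1,0,0,0,-0.06,0.0529,0],
    [1,0,0,0,-0.06,0.0529,0],
    [1,0,0,0,-0.06,0.0529,0],
    [1,0,0,0,-0.06,0.0529,0],
    [1,0,0,0,-0.06,0.0529,0],
    [1,0,0,0,-0.06,0.0529,0],
    [1,0,0,0,-0.06,0.0529,0],
    [1,0,0,0,-0.06,0.0529,0],
    [1,0,0,0,-0.06,0.0529,0],
    [1,0,0,0,-0.06,0.0529,0],
    [1,0,0,0,-0.06,0.0529,0],
    [1,0,0,0,-0.06,0.0529,0],
    [1,0,0,0,-0.03,0.0264,0],
  ],
)

```text
clock: 12.22
tcp_pos: [0.5818, 0.2195, 0.2033]
ee_rot: [-0.329, -0.544, -0.248, 0.731]
contact_force: [-0.0, -0.1, -0.6]
opening: 0.997
```

Run:
```python
from h import *
log()
lay=lambda v: boxpts(v,(-.04,.04),(-.03,.03),.003,.063)
S={}
V=[]
a=np.radians(48.6); d=np.array([np.cos(a),np.sin(a)])
c0=np.array([.57,.205])+.018*d
for c in('scene','wrist','top'):
    s=snap(c); D=viewer.outline_of(c,'tub')
    if not D: print(c,'none'); continue
    m=near(D,s,[*c0,.033]); V.append((s,up(m))); print(c,m.sum(),*fit(V[-1:],lay,[*c0,a],(.005,.005,.05)))
    if c=='wrist': cv2.imwrite('pics/w3.png',s['image'][:,:,::-1])
v,f=fit(V[:2],lay,[*c0,a],(.005,.005,.05)); print('both',v,f,np.degrees(v[2]))
mouth=v[:2]+.04*np.array([np.cos(v[2]),np.sin(v[2])]); print('mouth',mouth)
go([*(mouth-.023*np.array([np.cos(v[2]),np.sin(v[2])])),.04],np.degrees(v[2]),-105,-1)
```

```text
t 12.22 j [ 13.9  37.6  49.4  -9.5 106.6  53.5] p [0.5818 0.2195 0.2033] F [-0.  -0.1 -0.6] op 0.997
scene 963 [0.5833658  0.21893024 0.86377786] 0.06723779854620976
wrist 6749 [0.58084344 0.2177874  0.8521056 ] 0.015002222551489109
top 570 [0.57992401 0.21776286 0.87557543] 0.046052631578947366
both [0.58124003 0.21769633 0.86790029] 0.08668389317166636 49.72702382382379
mouth [0.60709723 0.24821526]
tcp [0.5891 0.2269 0.0216] shift cm [  0.72   0.84 -18.36] rv [ 0.013 -0.015  0.019] rows>= 5
```

View pics/w3.png

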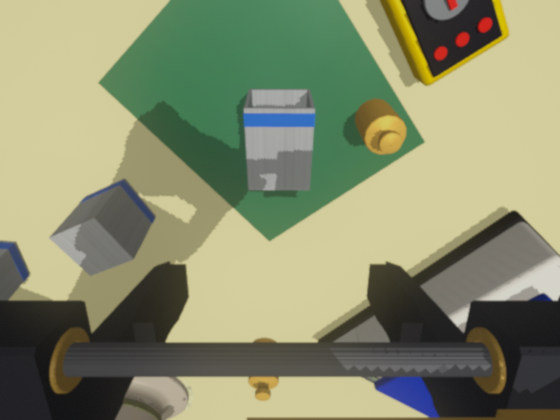

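Wrist view: the tub lies on its side, mouth away, spanning (244–314, 90–190). The 500 g weight at (381,125) is undisturbed. I'll regrasp near the mouth, a bit high so the gripper body clears the weight.

Run:
```python
from h import *
go([.5908,.2291,.049],48.8,-105,-1)
```

```text
tcp [0.5876 0.2254 0.0306] shift cm [  0.57   0.69 -17.46] rv [ 0.013 -0.015  0.003] rows>= 5
```

send_rows(
  rows=[
    [1,0.57,0.69,-1.5,0.013,-0.015,0.003],
    [1,0,0,-2.5,0,0,0],
    [1,0,0,-3,0,0,0],
    [1,0,0,-3,0,0,0],
    [1,0,0,-2.5,0,0,0],
    [1,0,0,-2,0,0,0],
    [1,0,0,-1.5,0,0,0],
    [1,0,0,-0.8,0,0,0],
    [1,0,0,-0.5,0,0,0],
    [1,0,0,0,0,0,0],
    [1,0,0,0,0,0,0],
  ],
)

```text
clock: 13.43
tcp_pos: [0.5882, 0.2257, 0.0331]
ee_rot: [-0.328, -0.555, -0.251, 0.722]
contact_force: [-0.8, -0.1, 0.5]
opening: 0.999
```

Run:
```python
from h import *
log();go([.5908,.2291,.049],48.8,-105,-1)
```

```text
t 13.43 j [14.1 45.3 62.5 -8.6 84.6 57. ] p [0.5882 0.2257 0.0331] F [-0.8 -0.1  0.5] op 0.999
tcp [0.5876 0.2254 0.0306] shift cm [-0.07 -0.03 -0.25] rv [0.001 0.002 0.   ] rows>= 1
```

send_rows(
  rows=[
    [1,-0.05,0,-0.2,0,0,0],
    [0.6,0,0,0,0,0,0],
    [0.6,0,0,0,0,0,0],
    [0.4,0,0,0,0,0,0],
    [0.3,0,0,0,0,0,0],
    [0.3,0,0,0,0,0,0],
    [0.3,0,0,0,0,0,0],
    [0.3,0,0,0,0,0,0],
    [0.3,0,0,0,0,0,0],
  ],
  grip_force=40,
)

```text
clock: 14.18
tcp_pos: [0.5874, 0.2258, 0.0303]
ee_rot: [-0.328, -0.554, -0.251, 0.723]
contact_force: [-0.2, 0.2, 2.0]
opening: 0.676
```

Run:
```python
from plan import *
o=log(); j=np.array(o['joints']); p,R=tool(); g=p-.019*R[:,0]; print('grasp',g,'pitch',np.degrees(np.arcsin(R[2,0])))
A=[*g[:2],.25]; B=[.54,.05,.28]; T=[.595,-.239,.25]; E=[.595,-.239,.173]
for n,(a,ta,b,tb) in dict(lift=(g,-105,A,-105),mv=(A,-105,B,-105),rot=(B,-105,B,-15),over=(B,-15,T,-15),down=(T,-15,E,-15)).items():
    j,w=path(a,48.8,ta,b,48.8,tb,j); print(n,np.degrees(j).round(),round(w,4))
```

```text
t 14.18 j [14.1 45.5 62.7 -8.6 84.4 57.1] p [0.5874 0.2258 0.0303] F [-0.2  0.2  2. ] op 0.676
grasp [0.59066137 0.22950112 0.0486502 ] pitch -74.95790861700873
lift [ 14.  37.  46.  -9. 109.  53.] 0.0
mv [ -2.  25.  62. -12. 102.  38.] 0.0
rot [-37.  18. 109.  80.  78. -36.] 0.0
over [-56.  37.  78.  70.  97. -28.] 0.0
down [-56.  43.  82.  69.  93. -37.] 0.0
```

send_rows(
  rows=[
    [0.3,0,0,0.5,0,0,0],
    [0.3,0,0,1,0,0,0],
    [0.3,0,0,2,0,0,0],
    [0.3,0,0,2.5,0,0,0],
    [0.3,0,0,2.5,0,0,0],
    [0.3,0,0,2.5,0,0,0],
    [0.3,0,0,2.5,0,0,0],
    [0.3,0,0,2.5,0,0,0],
    [0.3,0,0,2.5,0,0,0],
    [0.3,0,-1,2,0,0,0],
    [0.3,-0.5,-1.5,1.5,0,0,0],
    [0.3,-0.5,-2,1,0,0,0],
    [0.3,-0.5,-2,0,0,0,0],
    [0.3,-0.5,-2,0,0,0,0],
    [0.3,-0.5,-2,0,0,0,0],
    [0.3,-0.5,-2,0,0,0,0],
    [0.3,-0.5,-2,0,0,0,0],
    [0.3,-0.5,-2,0,0,0,0],
    [0.3,-0.5,-1,0,0,0,0],
    [0.3,-0.5,-0.5,0,0,0,0],
  ],
)

```text
clock: 15.85
tcp_pos: [0.5368, 0.0447, 0.2607]
ee_rot: [-0.328, -0.555, -0.251, 0.723]
contact_force: [0.0, -0.6, -2.8]
opening: 0.668
```

send_rows(
  rows=[
    [0.3,0,0,0,0.03,-0.0263,0],
    [0.3,0,0,0,0.06,-0.0525,0],
    [0.3,0,0,0,0.06,-0.0525,0],
    [0.3,0,0,0,0.06,-0.0525,0],
    [0.3,0,0,0,0.06,-0.0525,0],
    [0.3,0,0,0,0.06,-0.0525,0],
    [0.3,0,0,0,0.06,-0.0525,0],
    [0.3,0,0,0,0.06,-0.0525,0],
    [0.3,0,0,0,0.06,-0.0525,0],
    [0.3,0,0,0,0.06,-0.0525,0],
    [0.3,0,0,0,0.06,-0.0525,0],
    [0.3,0,0,0,0.06,-0.0525,0],
    [0.3,0,0,0,0.06,-0.0525,0],
    [0.3,0,0,0,0.06,-0.0525,0],
    [0.3,0,0,0,0.06,-0.0525,0],
    [0.3,0,0,0,0.06,-0.0525,0],
    [0.3,0,0,0,0.06,-0.0525,0],
    [0.3,0,0,0,0.06,-0.0525,0],
    [0.3,0,0,0,0.06,-0.0525,0],
    [0.3,0,0,0,0.06,-0.0525,0],
  ],
)

```text
clock: 17.52
tcp_pos: [0.5373, 0.0461, 0.2608]
ee_rot: [0.057, 0.902, 0.409, -0.125]
contact_force: [0.8, -0.3, -3.3]
opening: 0.672
```

Run:
```python
from h import *
log(); go([.597,-.237,.21],48.8,-15,-1)
```

```text
t 17.52 j [-40.8  18.4 111.2  78.   79.7 -38.6] p [0.5373 0.0461 0.2608] F [ 0.8 -0.3 -3.3] op 0.672
tcp [ 0.6091 -0.2232  0.2051] shift cm [  7.18 -26.92  -5.57] rv [ 0.011 -0.008  0.   ] rows>= 7
```

send_rows(
  rows=[
    [0.3,0.3,-1,0,0.011,-0.008,0],
    [0.3,0.6,-2,0,0,0,0],
    [0.3,0.6,-2.4,0,0,0,0],
    [0.3,0.7,-2.4,0,0,0,0],
    [0.3,0.7,-2.4,0,0,0,0],
    [0.3,0.7,-2.4,0,0,0,0],
    [0.3,0.7,-2.4,0,0,0,0],
    [0.3,0.7,-2.4,0,0,0,0],
    [0.3,0.7,-2.4,0,0,0,0],
    [0.3,0.6,-2.4,-0.5,0,0,0],
    [0.3,0.5,-2.2,-1,0,0,0],
    [0.3,0.4,-1.5,-1,0,0,0],
    [0.3,0,-1,-1,0,0,0],
    [0.3,0,-0.4,-1,0,0,0],
    [0.3,0,0,0,0,0,0],
  ],
)

```text
clock: 18.77
tcp_pos: [0.609, -0.2275, 0.2131]
ee_rot: [0.053, 0.903, 0.409, -0.122]
contact_force: [-0.8, 1.2, -1.6]
opening: 0.669
```

Run:
```python
from h import *
log(); p,R=tool(); g=p-.019*R[:,0]; print('g',g); go([.597,-.237,.175],48.8,-15,-1)
ims=[]
for c in('scene','top'):
    s=snap(c); u=proj(s,[.607,-.2255,.15])[0].astype(int); y0,x0=max(0,u[1]-90),max(0,u[0]-100); print(c,x0,y0)
    im=s['image'].copy()
    for q in proj(s,np.vstack([pan([.587,-.2285,.155]),[[.607,-.2255,.118],[.468,-.353,.073]]])): cv2.circle(im,tuple(int(k) for k in q.round()),1,(255,255,0),-1)
    ims.append(cv2.resize(im[y0:y0+180,x0:x0+200],(400,360)))
cv2.imwrite('pics/c1.png',np.hstack(ims)[:,:,::-1])
```

```text
t 18.77 j [-56.   39.3  79.5  69.4  95.2 -31.4] p [ 0.609  -0.2275  0.2131] F [-0.8  1.2 -1.6] op 0.669
g [ 0.5969819  -0.24127983  0.21812925]
tcp [ 0.6091 -0.2232  0.1701] shift cm [ 0.    0.43 -4.3 ] rv [ 0.    -0.007  0.001] rows>= 2
scene 91 71
top 276 77
```

View pics/c1.png

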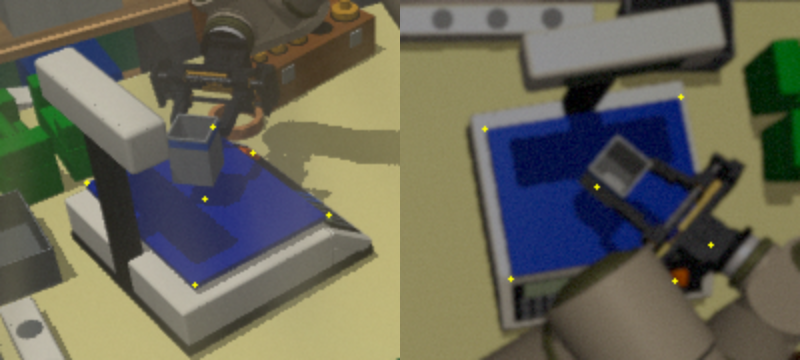

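The tub is upright with its mouth up over the pan, and the projected pan corners match the picture. I'll lower it slowly.

send_rows(
  rows=[
    [0.3,0,0.2,-0.8,0,-0.007,0],
    [0.3,0,0.2,-1,0,0,0],
    [0.3,0,0,-1,0,0,0],
    [0.3,0,0,-0.6,0,0,0],
    [0.3,0,0,-0.4,0,0,0],
    [0.3,0,0,-0.2,0,0,0],
    [0.3,0,0,0,0,0,0],
    [0.3,0,0,0,0,0,0],
  ],
)

```text
clock: 19.53
tcp_pos: [0.6094, -0.2234, 0.1754]
ee_rot: [0.055, 0.903, 0.409, -0.118]
contact_force: [-0.0, 0.0, -1.6]
opening: 0.668
```

Run:
```python
from h import *
o=log(); p,R=tool(); g=p-.019*R[:,0]; print('g',g,o['wrist_torque'])
```

```text
t 19.53 j [-55.8  42.2  81.6  69.5  93.3 -36.6] p [ 0.6094 -0.2234  0.1754] F [-0.   0.  -1.6] op 0.668
g [ 0.5972852  -0.23715458  0.18025476] [-0.55186378  0.51820831 -0.03142481]
```

send_rows(
  rows=[
    [0.3,0,0,-0.2,0,0,0],
    [0.3,0,0,-0.2,0,0,0],
    [0.3,0,0,-0.1,0,0,0],
    [0.3,0,0,0,0,0,0],
  ],
)

```text
clock: 19.87
tcp_pos: [0.6093, -0.2233, 0.17]
ee_rot: [0.055, 0.903, 0.409, -0.118]
contact_force: [-0.5, -0.3, -2.2]
opening: 0.672
```

send_rows(
  rows=[
    [0.3,0,0,-0.1,0,0,0],
    [0.3,0,0,0,0,0,0],
  ],
)

```text
clock: 20.03
tcp_pos: [0.6093, -0.2232, 0.169]
ee_rot: [0.055, 0.903, 0.409, -0.118]
contact_force: [-0.6, 0.8, -1.3]
opening: 0.67
```

send_rows(
  rows=[
    [0.3,0,0,-0.1,0,0,0],
    [0.3,0,0,0,0,0,0],
  ],
)

```text
clock: 20.2
tcp_pos: [0.6093, -0.2233, 0.1681]
ee_rot: [0.055, 0.903, 0.409, -0.118]
contact_force: [-0.2, 0.5, -1.4]
opening: 0.669
```

send_rows(
  rows=[
    [0.3,0,0,-0.1,0,0,0],
    [0.3,0,0,0,0,0,0],
  ],
)

```text
clock: 20.37
tcp_pos: [0.6094, -0.2233, 0.1678]
ee_rot: [0.055, 0.903, 0.409, -0.117]
contact_force: [-0.9, -0.0, 2.4]
opening: 0.672
```

send_rows(
  rows=[
    [0.72,0,0,0,0,0,0],
    [0.8,0,0,0,0,0,0],
    [0.9,0,0,0,0,0,0],
    [1,0,0,0,0,0,0],
    [1,0,0,0,0,0,0],
    [1,0,0,0,0,0,0],
    [1,-0.6,-0.7,0.25,0,0,0],
    [1,-1.3,-1.5,0.5,0,0,0],
    [1,-1.3,-1.5,0.5,0,0,0],
    [1,-1.3,-1.5,0.5,0,0,0],
    [1,-1.3,-1.5,0.5,0,0,0],
    [1,-1.3,-1.5,0.5,0,0,0],
    [1,-1.3,-1.5,0.5,0,0,0],
    [1,0,0,1,0,0,0],
    [1,0,0,2,0,0,0],
    [1,0,0,2,0,0,0],
    [1,0,0,0,0,0,0],
  ],
)

```text
clock: 21.78
tcp_pos: [0.5255, -0.3205, 0.2532]
ee_rot: [0.058, 0.903, 0.409, -0.117]
contact_force: [0.6, 0.9, 0.6]
opening: 1.002
```

Run:
```python
from plan import *
o=log(); j=np.array(o['joints'])
ims=[]
for c in('scene','wrist'):
    s=snap(c); 
    D=viewer.outline_of(c,'tub')
    if D:
        m=near(D,s,[.607,-.2255,.16]); md=lambda v: boxpts(v,(-.03,.03),(-.03,.03),.118,.198); print(c,m.sum(),fit([(s,up(m))],md,[.607,-.2255,.85],(.01,.01,.1)))
    ims.append(s['image'] if c=='wrist' else s['image'][71:251,91:331])
cv2.imwrite('pics/c2.png',np.hstack([cv2.resize(i,(400,300)) for i in ims])[:,:,::-1])
# key approach: tool closed along press direction, scale yaw .155
key=np.array([.470,-.353,.073]); d=Rn.from_rotvec([0,0,.155]).apply([.593,0,-.805])
for sg in(1,-1):
    F=frame(np.degrees(.155),-53.6,sg); jj,e=ik(key-.05*d,F,j); print(sg,np.degrees(jj).round(),e); go(key-.05*d,np.degrees(.155),-53.6,sg,False)
```

```text
t 21.78 j [-67.2  38.   74.2  65.3 106.9 -29.9] p [ 0.5255 -0.3205  0.2532] F [0.6 0.9 0.6] op 1.002
scene 793 (array([ 0.60921442, -0.22701829,  0.98425452]), np.float64(0.07093316519546028))
wrist 6219 (array([ 0.60711936, -0.22554729,  0.85170891]), np.float64(0.012783405692233478))
1 [ -61.   23.   93.   28.   56. -165.] 0.20462942842416204
tcp [ 0.4407 -0.3576  0.1132] shift cm [ -8.46  -3.77 -13.57] rv [-2.033 -1.117  1.484] rows>= 23
-1 [-69.  25.  99.  44.  56. -13.] 5.342166992816699e-13
tcp [ 0.4407 -0.3576  0.1132] shift cm [ -8.46  -3.77 -13.57] rv [-0.33   0.604 -0.67 ] rows>= 9
```

View pics/c2.png

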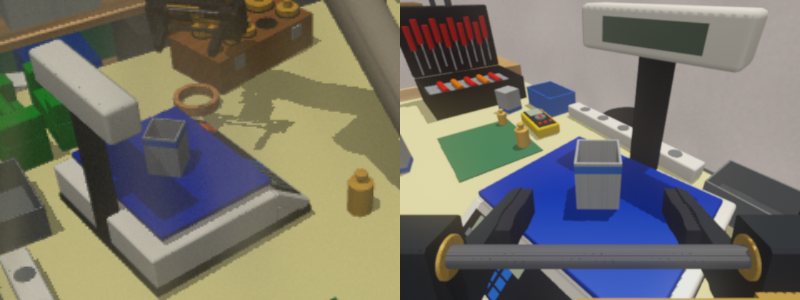

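The tub stands mouth-up in the middle of the pan; the wrist fit puts it 0.1 mm from the pan's centre, with a 1.3 % residual. Next I close the fingers and move to a standoff square to the tare key.

send_rows(
  rows=[
    [0.5,-1,-0.35,-0.2,-0.0275,0.0503,-0.0558],
    [0,-1,-0.35,-0.5,-0.0275,0.0503,-0.0558],
    [0,-1,-0.35,-0.5,-0.0275,0.0503,-0.0558],
    [0,-1,-0.35,-0.5,-0.0275,0.0503,-0.0558],
    [0,-1,-0.35,-1,-0.0275,0.0503,-0.0558],
    [0,-1,-0.35,-1,-0.0275,0.0503,-0.0558],
    [0,-1,-0.35,-1,-0.0275,0.0503,-0.0558],
    [0,-1,-0.35,-1,-0.0275,0.0503,-0.0558],
    [0,-1,-0.35,-1,-0.0275,0.0503,-0.0558],
    [0,-1,-0.35,-1,-0.0275,0.0503,-0.0558],
    [0,-0.7,-0.35,-1,-0.0275,0.0503,-0.0558],
    [0,-0.7,-0.35,-1,-0.0275,0.0503,-0.0558],
    [0,0,0,0,0,0,0],
    [0,0,0,0,0,0,0],
  ],
  grip_force=20,
)

```text
clock: 23.15
tcp_pos: [0.4116, -0.3614, 0.1524]
ee_rot: [0.035, 0.89, 0.071, -0.449]
contact_force: [-0.6, 0.7, 0.3]
opening: 0.005
```

Run:
```python
from h import *
log()
s=snap('wrist'); im=s['image'].copy()
hsv=cv2.cvtColor(im,cv2.COLOR_RGB2HSV); o=cv2.inRange(hsv,(5,150,90),(18,255,255)); n,l,st,ce=cv2.connectedComponentsWithStats(o)
print([(st[i].tolist(),ce[i].round(1).tolist()) for i in range(1,n) if st[i,4]>60])
d=Rn.from_rotvec([0,0,.155]).apply([.593,0,-.805])
k=[.468,-.353,.073]; print(proj(s,k)); 
for q in proj(s,np.vstack([k,[.587-.137*.988+.105*.154,-.2285-.137*.154-.105*.988,.073]])): cv2.circle(im,tuple(int(a) for a in q.round()),2,(0,255,0),-1)
cv2.imwrite('pics/w4.png',im[:,:,::-1])
print([ (x['at'],x['confidence']) for x in viewer.recognise('wrist','tare_top')])
```

```text
t 23.15 j [-72.2  20.2  98.2  41.5  62.5 -11.4] p [ 0.4116 -0.3614  0.1524] F [-0.6  0.7  0.3] op 0.005
[([262, 188, 39, 31, 1198], [281.1, 203.0]), ([520, 398, 7, 14, 68], [522.4, 403.7])]
[[278.24461167 204.92605645]]
[([0.4728, -0.3593, 0.0766], 0.92)]
```

View pics/w4.png

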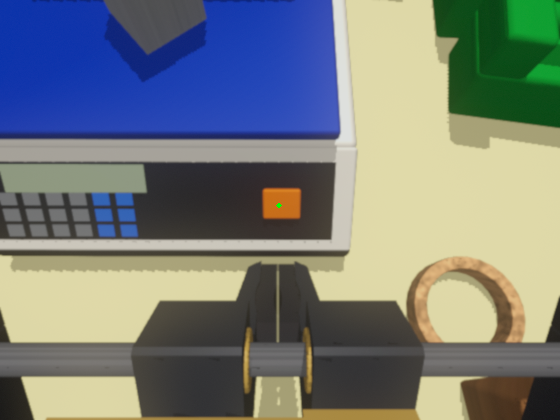

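Wrist view: the key is at (281,203), 2 to 3 px from the prediction. I'll correct its position to (0.470, −0.355, 0.074).

Run:
```python
from h import *
key=np.array([.4697,-.3553,.074]); d=Rn.from_rotvec([0,0,.155]).apply([.593,0,-.805]); print(d)
go(key-.010*d,np.degrees(.155),-53.6,-1,False)
```

```text
[ 0.58589084  0.0915474  -0.805     ]
tcp [ 0.4638 -0.3562  0.082 ] shift cm [ 5.22  0.61 -7.05] rv [ 0.     0.002 -0.003] rows>= 3
```

send_rows(
  rows=[
    [0,0.8,0.1,-1,0,0.002,-0.003],
    [0,1,0.12,-1.4,0,0,0],
    [0,1,0.12,-1.4,0,0,0],
    [0,1,0.12,-1.4,0,0,0],
    [0,0.8,0.08,-1.1,0,0,0],
    [0,0.6,0.06,-0.7,0,0,0],
    [0,0,0,0,0,0,0],
    [0,0,0,0,0,0,0],
  ],
)

```text
clock: 23.92
tcp_pos: [0.4634, -0.3564, 0.0826]
ee_rot: [0.035, 0.89, 0.068, -0.45]
contact_force: [0.2, -0.1, 0.3]
opening: 0.004
```

send_rows(
  rows=[
    [0,0.17,0.03,-0.24,0,0,0],
    [0,0.17,0.03,-0.24,0,0,0],
    [0,0.12,0.02,-0.16,0,0,0],
    [0,0,0,0,0,0,0],
  ],
)

```text
clock: 24.25
tcp_pos: [0.468, -0.3554, 0.0763]
ee_rot: [0.035, 0.89, 0.068, -0.45]
contact_force: [-0.5, 0.8, 0.5]
opening: 0.005
```

send_rows(
  rows=[
    [0,0.12,0.02,-0.16,0,0,0],
    [0,0,0,0,0,0,0],
  ],
)

```text
clock: 24.42
tcp_pos: [0.4692, -0.3552, 0.0746]
ee_rot: [0.035, 0.89, 0.068, -0.45]
contact_force: [-0.4, 0.6, -0.3]
opening: 0.006
```

send_rows(
  rows=[
    [0,0.12,0.02,-0.16,0,0,0],
    [0,0,0,0,0,0,0],
  ],
)

```text
clock: 24.58
tcp_pos: [0.4704, -0.355, 0.0729]
ee_rot: [0.035, 0.89, 0.068, -0.45]
contact_force: [-0.4, 0.5, 0.1]
opening: 0.004
```

send_rows(
  rows=[
    [0,0.12,0.02,-0.16,0,0,0],
    [0,0,0,0,0,0,0],
  ],
)

```text
clock: 24.75
tcp_pos: [0.4716, -0.3547, 0.0712]
ee_rot: [0.035, 0.89, 0.068, -0.45]
contact_force: [-0.0, -0.6, 0.5]
opening: -0.0
```

send_rows(
  rows=[
    [0,0.06,0.01,-0.08,0,0,0],
    [0,0,0,0,0,0,0],
  ],
)

```text
clock: 24.92
tcp_pos: [0.4722, -0.3547, 0.0705]
ee_rot: [0.035, 0.89, 0.068, -0.45]
contact_force: [-0.5, 1.0, 0.6]
opening: 0.004
```

send_rows(
  rows=[
    [0,0.12,0.02,-0.16,0,0,0],
    [0,0,0,0,0,0,0],
  ],
)

```text
clock: 25.08
tcp_pos: [0.4734, -0.3545, 0.0688]
ee_rot: [0.035, 0.89, 0.068, -0.45]
contact_force: [0.0, -0.1, -1.1]
opening: 0.006
```

send_rows(
  rows=[
    [0,0.12,0.02,-0.16,0,0,0],
    [0,0,0,0,0,0,0],
  ],
)

```text
clock: 25.25
tcp_pos: [0.4746, -0.3543, 0.0672]
ee_rot: [0.035, 0.89, 0.068, -0.45]
contact_force: [0.0, -0.4, -0.2]
opening: 0.005
```

send_rows(
  rows=[
    [0,0.06,0.01,-0.08,0,0,0],
    [0,0,0,0,0,0,0],
  ],
)

```text
clock: 25.42
tcp_pos: [0.4752, -0.3542, 0.0665]
ee_rot: [0.035, 0.89, 0.068, -0.45]
contact_force: [0.3, 0.1, -1.2]
opening: 0.002
```

No force yet, about 9 mm past where I expected the key. I'll look.

Run:
```python
from h import *
o=log(); s=snap('wrist'); a=s['image'][60:360,80:480]; s=snap('top'); u=proj(s,[.47,-.355,.07])[0].astype(int); print(u); b=s['image'][u[1]-45:u[1]+45,u[0]-60:u[0]+60]
p,R=tool(); print(R.round(3))
cv2.imwrite('pics/w5.png',np.hstack([a,cv2.resize(b,(400,300))])[:,:,::-1])
```

```text
t 25.42 j [-64.4  30.3  99.1  47.8  49.9 -14.9] p [ 0.4752 -0.3542  0.0665] F [ 0.3  0.1 -1.2] op 0.002
[413 216]
[[ 0.585  0.153 -0.796]
 [ 0.09  -0.988 -0.123]
 [-0.806  0.001 -0.592]]
```

View pics/w5.png

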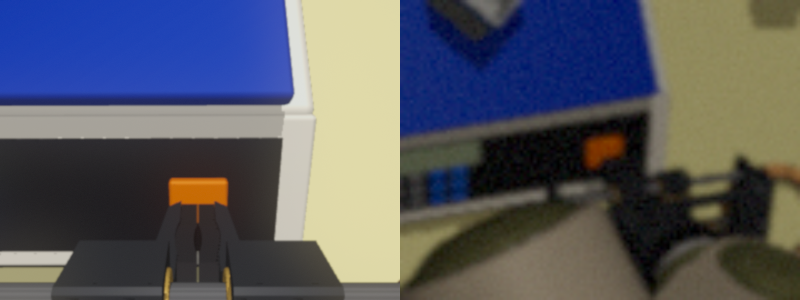

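Run:
```python
from h import *
s=snap('wrist'); f=s['K'][0][0]; hsv=cv2.cvtColor(s['image'],cv2.COLOR_RGB2HSV); o=cv2.inRange(hsv,(3,140,60),(18,255,255)); n,l,st,ce=cv2.connectedComponentsWithStats(o)
print([st[i].tolist() for i in range(1,n) if st[i,4]>60],'f',f)
Z=Rn.from_rotvec([0,0,.155]); k=np.array([.4697,-.3553,.074])
ex=Z.apply([.805,0,.593])*.013; ey=Z.apply([0,1,0])*.016
d=Z.apply([.593,0,-.805])
for a in (0,.005,.01,.015,.02,.03):
  for b in (-.006,-.003,0,.003,.006):
    q=proj(s,np.array([k+ex-ey,k+ex+ey])+a*d+b*ex/.013)
    print(a,b,q.round(1).tolist()) if b==0 else None
print('tip',proj(s,tool()[0]))
print([(np.round(x['at'],4),x['confidence']) for x in viewer.recognise('wrist','tare_top')])
```

```text
[[248, 237, 61, 46, 1723]] f 338.4475357310254
0 0 [[308.2, 239.2], [248.1, 239.3]]
0.005 0 [[307.4, 235.6], [248.8, 235.7]]
0.01 0 [[306.6, 232.1], [249.5, 232.2]]
0.015 0 [[305.9, 228.9], [250.2, 229.0]]
0.02 0 [[305.2, 225.8], [250.8, 225.8]]
0.03 0 [[303.9, 220.0], [251.9, 220.0]]
tip [[277.73343696 253.69795011]]
[(array([ 0.4736, -0.3528,  0.0752]), 0.85)]
```

The images still put the tip over the key face, so contact may simply be a few mm deeper. I'll continue in 1 mm steps, watching the force.

send_rows(
  rows=[
    [0,0.06,0.01,-0.08,0,0,0],
    [0,0,0,0,0,0,0],
  ],
)

```text
clock: 25.78
tcp_pos: [0.4758, -0.3541, 0.0658]
ee_rot: [0.035, 0.89, 0.068, -0.45]
contact_force: [0.3, -0.0, 0.5]
opening: 0.005
```

send_rows(
  rows=[
    [0,0.06,0.01,-0.08,0,0,0],
    [0,0,0,0,0,0,0],
  ],
)

```text
clock: 25.95
tcp_pos: [0.4764, -0.354, 0.0649]
ee_rot: [0.035, 0.89, 0.068, -0.45]
contact_force: [-0.2, -0.9, 0.3]
opening: 0.005
```

send_rows(
  rows=[
    [0,0.06,0.01,-0.08,0,0,0],
    [0,0,0,0,0,0,0],
  ],
)

```text
clock: 26.12
tcp_pos: [0.477, -0.3539, 0.0641]
ee_rot: [0.035, 0.89, 0.068, -0.45]
contact_force: [0.4, 0.9, 0.2]
opening: 0.003
```

Run:
```python
from h import *
from scipy.optimize import least_squares
s2=snap('wrist'); p2,R2=tool()
L=[json.loads(l) for l in open('log.txt')]
e=[x for x in L if abs(x[1][0]-.4116)<2e-4 and abs(x[1][2]-.1524)<2e-4][-1]
T=np.eye(4);T[:3,:3]=Rn.from_quat(np.array(e[2])[[1,2,3,0]]).as_matrix();T[:3,3]=e[1];Ti=np.linalg.inv(T@s2['T_tool_cam']); s1=dict(K=s2['K'],R=Ti[:3,:3],t=Ti[:3,3])
im1=cv2.imread('pics/w4.png')[:,:,::-1]
def kb(im):
    o=cv2.inRange(cv2.cvtColor(np.ascontiguousarray(im),cv2.COLOR_RGB2HSV),(3,140,60),(18,255,255)); n,l,st,ce=cv2.connectedComponentsWithStats(o); i=1+st[1:,4].argmax(); return st[i]
print(kb(im1),kb(s2['image']))
def edge(im): # blue rightmost/lowest along scanlines -> front edge row at some columns
    b=cv2.inRange(cv2.cvtColor(np.ascontiguousarray(im),cv2.COLOR_RGB2HSV),(108,120,60),(128,255,255)); n,l,st,ce=cv2.connectedComponentsWithStats(b); i=1+st[1:,4].argmax(); m=l==i
    cols=[200,240,280,310]; return [(c,np.flatnonzero(m[:,c]).max()+.5) for c in cols]
E1,E2=edge(im1),edge(s2['image']); print(E1,E2)
for v in ([.587,-.2285,.155],[.592,-.2285,.155],[.587,-.2285,.165]):
    Z=Rn.from_rotvec([0,0,v[2]]); o=np.array([v[0],v[1],0])
    X=o+Z.apply([[-.095,y,.118] for y in(-.14,-.08,0)]); kc=np.array([-.137,-.105,.073]); ex=np.array([.805,0,.593])*.013
    K=o+Z.apply([kc+ex+[0,.016,0],kc+ex-[0,.016,0],kc-ex+[0,.016,0],kc-ex-[0,.016,0]])
    for s in(s1,s2): print(v,'pan edge',proj(s,X).round(1).tolist(),'key',proj(s,K).round(1).tolist())
Tc=np.array(s2['T_tool_cam']); print(Tc.round(4)); 
cv2.imwrite('pics/w6.png',cv2.resize(s2['image'][200:320,200:360],(800,600),interpolation=cv2.INTER_CUBIC)[:,:,::-1])
```

```text
[ 475  378   58   42 1814] [ 247  239   62   48 1629]
[(200, np.float64(137.5)), (240, np.float64(138.5)), (280, np.float64(138.5)), (310, np.float64(137.5))] [(200, np.float64(165.5)), (240, np.float64(165.5)), (280, np.float64(165.5)), (310, np.float64(164.5))]
[0.587, -0.2285, 0.155] pan edge [[325.3, 133.3], [246.0, 133.1], [140.2, 132.7]] key [[259.5, 190.2], [297.9, 190.3], [260.0, 219.6], [297.3, 219.7]]
[0.587, -0.2285, 0.155] pan edge [[351.6, 158.1], [217.8, 158.3], [39.0, 158.4]] key [[243.7, 245.0], [304.6, 244.9], [245.2, 288.3], [303.4, 288.2]]
[0.592, -0.2285, 0.155] pan edge [[326.1, 127.6], [247.2, 127.4], [142.1, 127.0]] key [[260.6, 184.7], [298.8, 184.8], [261.0, 214.1], [298.1, 214.2]]
[0.592, -0.2285, 0.155] pan edge [[352.6, 148.3], [220.1, 148.4], [43.0, 148.6]] key [[245.4, 235.8], [305.8, 235.7], [246.9, 279.2], [304.6, 279.1]]
[0.587, -0.2285, 0.165] pan edge [[326.5, 131.7], [247.3, 132.1], [141.5, 132.7]] key [[261.1, 189.2], [299.4, 189.0], [261.7, 218.6], [299.0, 218.3]]
[0.587, -0.2285, 0.165] pan edge [[353.5, 155.3], [220.0, 156.6], [41.2, 158.4]] key [[246.1, 243.3], [306.9, 242.6], [247.9, 286.6], [306.0, 285.9]]
[[-4.000e-04 -3.226e-01  9.465e-01 -1.755e-01]
 [ 1.000e+00  1.000e-04  5.000e-04 -3.000e-04]
 [-3.000e-04  9.465e-01  3.226e-01 -8.390e-02]
 [ 0.000e+00  0.000e+00  0.000e+00  1.000e+00]]
```

View pics/w6.png

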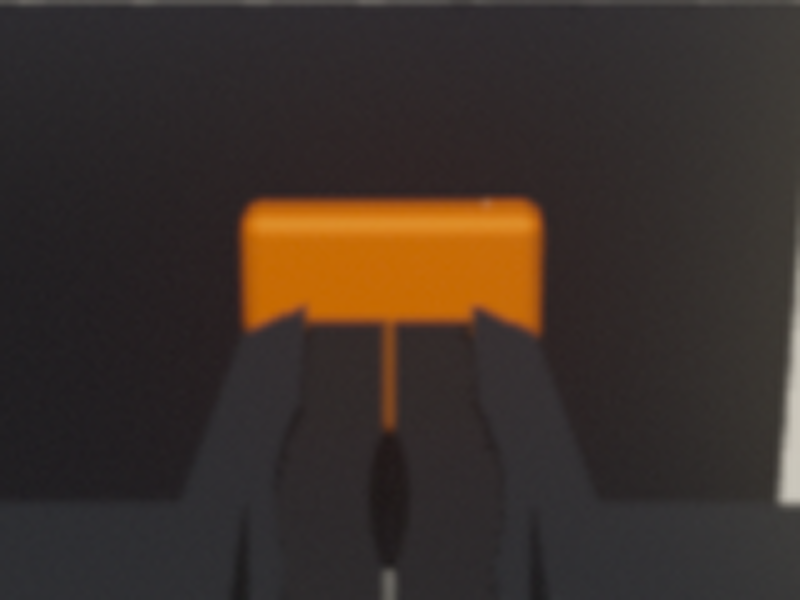

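The key's fit matches my estimate. The visible fingertip ends further back than the nominal TCP, so contact should come deeper. I'll continue in small steps.

send_rows(
  rows=[
    [0,0.06,0.01,-0.08,0,0,0],
    [0,0,0,0,0,0,0],
  ],
)

```text
clock: 26.33
tcp_pos: [0.4776, -0.3538, 0.0634]
ee_rot: [0.035, 0.89, 0.068, -0.45]
contact_force: [-0.6, 0.8, 0.1]
opening: 0.009
```

send_rows(
  rows=[
    [0,0.06,0.01,-0.08,0,0,0],
    [0,0,0,0,0,0,0],
  ],
)

```text
clock: 26.5
tcp_pos: [0.4782, -0.3537, 0.0625]
ee_rot: [0.035, 0.89, 0.068, -0.45]
contact_force: [0.2, -0.5, -0.4]
opening: 0.003
```

send_rows(
  rows=[
    [0,0.06,0.01,-0.08,0,0,0],
    [0,0,0,0,0,0,0],
  ],
)

```text
clock: 26.67
tcp_pos: [0.4788, -0.3536, 0.0617]
ee_rot: [0.035, 0.89, 0.068, -0.45]
contact_force: [-0.3, 0.9, 0.7]
opening: 0.006
```

send_rows(
  rows=[
    [0,0.06,0.01,-0.08,0,0,0],
    [0,0,0,0,0,0,0],
  ],
)

```text
clock: 26.83
tcp_pos: [0.4794, -0.3535, 0.0609]
ee_rot: [0.035, 0.89, 0.068, -0.45]
contact_force: [0.8, 1.2, 0.8]
opening: 0.002
```

Run:
```python
from h import *
log(); s=snap('wrist'); im=s['image']
o=cv2.inRange(cv2.cvtColor(im,cv2.COLOR_RGB2HSV),(3,140,60),(18,255,255)); n,l,st,ce=cv2.connectedComponentsWithStats(o); i=1+st[1:,4].argmax(); print(st[i]); m=l==i
for c in (252,262,270,277,278,285,295,303): r=np.flatnonzero(m[:,c]); print(c,r.min() if len(r) else None,r.max() if len(r) else None)
k=np.array([.4697,-.3553,.074]);Z=Rn.from_rotvec([0,0,.155]); ex=Z.apply([.805,0,.593])*.013; ey=Z.apply([0,1,0])*.016; d=Z.apply([.593,0,-.805])
for a in(0,.0025,.005): print(a,proj(s,np.array([k+ex+ey,k+ex-ey,k-ex+ey])+a*d).round(1).tolist())
p,R=tool(); print('a of tcp',(p-k)@d, 'upslope',(p-k)@ex/.013,'lat',(p-k)@ey/.016)
S=snap('scene'); u=proj(S,k)[0]; print('scene key px',u); x,y=u.astype(int)
g=S['image'][y-35:y+25,x-40:x+40]; T=snap('top'); u=proj(T,k)[0]; x,y=u.astype(int); h=T['image'][y-30:y+30,x-40:x+40]
cv2.imwrite('pics/z.png',np.hstack([cv2.resize(q,(400,300),interpolation=cv2.INTER_CUBIC) for q in(g,h)])[:,:,::-1])
```

```text
t 26.83 j [-63.9  31.   99.   48.3  49.2 -15.2] p [ 0.4794 -0.3535  0.0609] F [0.8 1.2 0.8] op 0.002
[ 247  242   63   48 1500]
252 243 265
262 242 264
270 242 264
277 242 289
278 242 289
285 242 264
295 242 261
303 242 264
0 [[247.1, 245.0], [309.5, 244.9], [248.6, 289.3]]
0.0025 [[247.5, 243.0], [309.1, 242.9], [248.9, 286.8]]
0.005 [[247.9, 241.1], [308.7, 241.0], [249.3, 284.4]]
a of tcp 0.016282297183502693 upslope 0.0001866449965267924 lat 0.0002569161387787747
scene key px [215.93421168 146.09405258]
```

send_rows(
  rows=[
    [0,0.09,0.01,-0.12,0,0,0],
    [0,0,0,0,0,0,0],
  ],
)

```text
clock: 27.15
tcp_pos: [0.4803, -0.3534, 0.0597]
ee_rot: [0.035, 0.89, 0.068, -0.45]
contact_force: [0.3, -0.3, -0.5]
opening: 0.005
```

send_rows(
  rows=[
    [0,0.06,0.01,-0.08,0,0,0],
    [0,0,0,0,0,0,0],
  ],
)

```text
clock: 27.32
tcp_pos: [0.4809, -0.3533, 0.0589]
ee_rot: [0.035, 0.89, 0.068, -0.45]
contact_force: [-0.6, 0.4, -0.4]
opening: 0.005
```

send_rows(
  rows=[
    [0,0.06,0.01,-0.08,0,0,0],
    [0,0,0,0,0,0,0],
  ],
)

```text
clock: 27.48
tcp_pos: [0.4815, -0.3532, 0.0581]
ee_rot: [0.035, 0.89, 0.068, -0.45]
contact_force: [0.2, 0.6, 0.7]
opening: 0.005
```

send_rows(
  rows=[
    [0,0.06,0.01,-0.08,0,0,0],
    [0,0,0,0,0,0,0],
  ],
)

```text
clock: 27.65
tcp_pos: [0.4821, -0.3531, 0.0573]
ee_rot: [0.035, 0.89, 0.068, -0.45]
contact_force: [0.5, -0.6, 1.1]
opening: 0.002
```

Run:
```python
from h import *
log(); k=np.array([.4697,-.3553,.074]); p,R=tool(); q=[]
for c,(w,h) in dict(scene=(64,48),top=(64,48),wrist=(80,60)).items():
    s=snap(c); u=proj(s,k)[0]; x,y=u.astype(int); print(c,u, 'tcp',proj(s,p)[0],'graspish',proj(s,p-.1*R[:,0])[0])
    im=s['image'][y-h//2:y+h//2,x-w//2:x+w//2]; q.append(cv2.resize(im,(400,300),interpolation=cv2.INTER_CUBIC))
    if c=='scene': f=s['image'][max(0,y-70):y+50,max(0,x-80):x+80]; f=cv2.resize(f,(400,300),interpolation=cv2.INTER_CUBIC)
cv2.imwrite('pics/z2.png',np.vstack([np.hstack(q[:2]),np.hstack([q[2],f])])[:,:,::-1])
```

```text
t 27.65 j [-63.6  31.5  99.   48.6  48.7 -15.4] p [ 0.4821 -0.3531  0.0573] F [ 0.5 -0.6  1.1] op 0.002
scene [215.93421168 146.09405258] tcp [213.31244738 151.74084976] graspish [226.02797357 124.52355998]
top [414.06221746 216.42560386] tcp [411.39625321 212.95579963] graspish [424.41891942 230.30571258]
wrist [278.20790646 271.80149614] tcp [277.51072882 253.64326214] graspish [277.91368716 402.62696643]
```

View pics/z2.png

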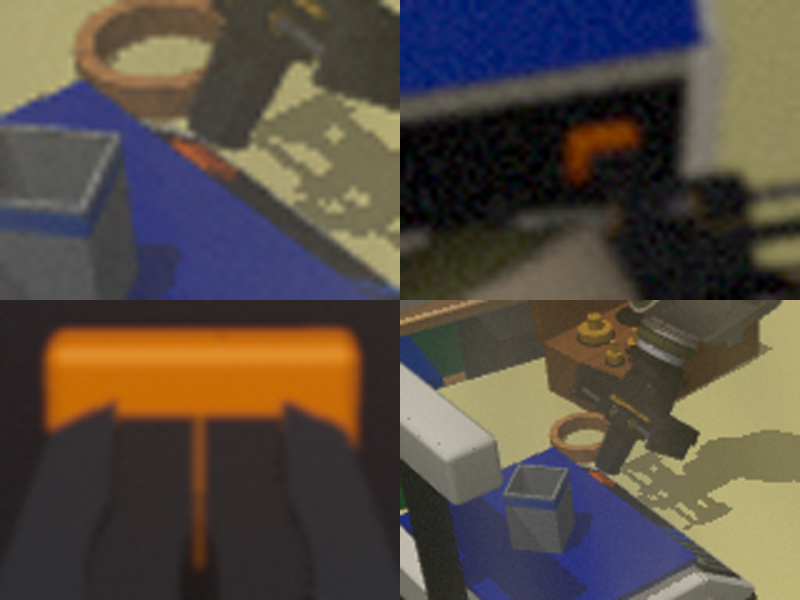

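Scene crop: the fingertips end just above the key's face, at about (218,145), so they sit roughly 20 mm short of the nominal TCP. Contact should be a few mm away.

send_rows(
  rows=[
    [0,0.06,0.01,-0.08,0,0,0],
    [0,0,0,0,0,0,0],
    [0,0.06,0.01,-0.08,0,0,0],
    [0,0,0,0,0,0,0],
  ],
)

```text
clock: 28.13
tcp_pos: [0.4833, -0.3529, 0.0557]
ee_rot: [0.035, 0.89, 0.068, -0.45]
contact_force: [0.2, -0.1, -0.3]
opening: 0.008
```

send_rows(
  rows=[
    [0,0.06,0.01,-0.08,0,0,0],
    [0,0,0,0,0,0,0],
    [0,0.06,0.01,-0.08,0,0,0],
    [0,0,0,0,0,0,0],
  ],
)

```text
clock: 28.47
tcp_pos: [0.4845, -0.3527, 0.0541]
ee_rot: [0.035, 0.89, 0.068, -0.45]
contact_force: [0.5, -0.1, 0.3]
opening: 0.009
```

send_rows(
  rows=[
    [0,0.06,0.01,-0.08,0,0,0],
    [0,0,0,0,0,0,0],
    [0,0.06,0.01,-0.08,0,0,0],
    [0,0,0,0,0,0,0],
  ],
)

```text
clock: 28.8
tcp_pos: [0.4857, -0.3525, 0.0526]
ee_rot: [0.035, 0.89, 0.068, -0.45]
contact_force: [0.1, -0.3, 0.5]
opening: 0.005
```

send_rows(
  rows=[
    [0,0.06,0.01,-0.08,0,0,0],
    [0,0,0,0,0,0,0],
    [0,0.06,0.01,-0.08,0,0,0],
    [0,0,0,0,0,0,0],
  ],
)

```text
clock: 29.13
tcp_pos: [0.4869, -0.3524, 0.051]
ee_rot: [0.035, 0.89, 0.068, -0.45]
contact_force: [0.8, -0.1, -0.3]
opening: 0.005
```

send_rows(
  rows=[
    [0,0.06,0.01,-0.08,0,0,0],
    [0,0,0,0,0,0,0],
    [0,0.06,0.01,-0.08,0,0,0],
    [0,0,0,0,0,0,0],
  ],
)

```text
clock: 29.47
tcp_pos: [0.4881, -0.3522, 0.0495]
ee_rot: [0.035, 0.89, 0.068, -0.45]
contact_force: [-0.7, 0.4, 1.2]
opening: 0.009
```

send_rows(
  rows=[
    [0,0.06,0.01,-0.08,0,0,0],
    [0,0,0,0,0,0,0],
    [0,0.06,0.01,-0.08,0,0,0],
    [0,0,0,0,0,0,0],
  ],
)

```text
clock: 29.8
tcp_pos: [0.4892, -0.352, 0.0478]
ee_rot: [0.035, 0.89, 0.068, -0.45]
contact_force: [-3.0, 0.6, 4.1]
opening: 0.01
```

Run:
```python
from h import *
log(); s=snap('wrist'); im=s['image']
o=cv2.inRange(cv2.cvtColor(im,cv2.COLOR_RGB2HSV),(3,140,60),(18,255,255)); n,l,st,ce=cv2.connectedComponentsWithStats(o); i=1+st[1:,4].argmax(); print(st[i]); m=l==i
for c in (270,278,285): r=np.flatnonzero(m[:,c]); print(c,r.min(),r.max())
k=np.array([.4697,-.3553,.074]);Z=Rn.from_rotvec([0,0,.155]); ex=Z.apply([.805,0,.593])*.013; ey=Z.apply([0,1,0])*.016; d=Z.apply([.593,0,-.805])
for a in(0,.0025,.005): print(a,proj(s,np.array([k+ex+ey,k+ex-ey,k-ex+ey])+a*d).round(1).tolist())
p,R=tool(); print('a',(p-k)@d)
```

```text
t 29.8 j [-62.8  32.6  98.8  49.5  47.6 -15.9] p [ 0.4892 -0.352   0.0478] F [-3.   0.6  4.1] op 0.01
[245 255  67  48 808]
270 255 264
278 255 302
285 255 264
0 [[244.2, 259.9], [312.7, 259.8], [245.9, 307.6]]
0.0025 [[244.6, 257.6], [312.1, 257.4], [246.3, 304.7]]
0.005 [[245.1, 255.2], [311.6, 255.1], [246.7, 301.8]]
a 0.032751627905621916
```

Contact: 5 N back along the key's axis. I'll press a little further until the key bottoms, then hold.

send_rows(
  rows=[
    [0,0.06,0.01,-0.08,0,0,0],
    [0,0,0,0,0,0,0],
    [0,0,0,0,0,0,0],
  ],
)

```text
clock: 30.1
tcp_pos: [0.4897, -0.352, 0.0471]
ee_rot: [0.035, 0.89, 0.068, -0.45]
contact_force: [-5.3, 0.6, 3.3]
opening: 0.004
```

Run:
```python
from h import *
log(); s=snap('wrist'); log()
```

```text
t 30.1 j [-62.7  32.7  98.8  49.6  47.5 -15.9] p [ 0.4897 -0.352   0.0471] F [-5.3  0.6  3.3] op 0.004
t 30.15 j [-62.7  32.7  98.8  49.6  47.5 -15.9] p [ 0.4897 -0.3519  0.0471] F [-5.3  0.8  4.5] op 0.008
```

send_rows(
  rows=[
    [0,0.06,0.01,-0.08,0,0,0],
    [0,0,0,0,0,0,0],
    [0,0,0,0,0,0,0],
  ],
)

```text
clock: 30.4
tcp_pos: [0.4899, -0.352, 0.047]
ee_rot: [0.035, 0.89, 0.068, -0.45]
contact_force: [-15.5, 0.9, 15.1]
opening: 0.007
```

send_rows(
  rows=[
    [0,0.03,0.01,-0.04,0,0,0],
    [0,0,0,0,0,0,0],
    [0,0,0,0,0,0,0],
  ],
)

```text
clock: 30.65
tcp_pos: [0.4899, -0.352, 0.047]
ee_rot: [0.036, 0.89, 0.068, -0.45]
contact_force: [-19.8, 2.4, 19.3]
opening: 0.001
```

send_rows(
  rows=[
    [0,-0.06,-0.01,0.08,0,0,0],
    [0,-0.06,-0.01,0.08,0,0,0],
    [0,0,0,0,0,0,0],
  ],
)

```text
clock: 30.9
tcp_pos: [0.4894, -0.352, 0.0476]
ee_rot: [0.035, 0.89, 0.068, -0.45]
contact_force: [-3.1, 0.1, 3.2]
opening: 0.002
```

```bash
cat > kk.py <<'E'
from h import *
log(); s=snap('wrist'); im=s['image']
o=cv2.inRange(cv2.cvtColor(im,cv2.COLOR_RGB2HSV),(3,140,60),(18,255,255)); n,l,st,ce=cv2.connectedComponentsWithStats(o); i=1+st[1:,4].argmax(); print(st[i]); m=l==i
print([(c,np.flatnonzero(m[:,c]).min(),np.flatnonzero(m[:,c]).max()) for c in(270,278,285)])
k=np.array([.4697,-.3553,.074]);Z=Rn.from_rotvec([0,0,.155]); ex=Z.apply([.805,0,.593])*.013; ey=Z.apply([0,1,0])*.016; d=Z.apply([.593,0,-.805])
for a in(0,.0025,.005): print(a,proj(s,np.array([k+ex+ey,k+ex-ey,k-ex+ey])+a*d).round(1).tolist())
p,R=tool(); print('a',(p-k)@d)
E
python3 kk.py
```

```text
t 30.9 j [-62.8  32.7  98.9  49.6  47.5 -15.9] p [ 0.4894 -0.352   0.0476] F [-3.1  0.1  3.2] op 0.002
[245 255  67  49 807]
[(270, np.int64(255), np.int64(264)), (278, np.int64(255), np.int64(302)), (285, np.int64(255), np.int64(264))]
0 [[244.1, 260.3], [312.8, 260.2], [245.8, 308.0]]
0.0025 [[244.6, 257.9], [312.2, 257.8], [246.2, 305.1]]
0.005 [[245.0, 255.6], [311.7, 255.4], [246.7, 302.2]]
a 0.03324781131039205
```

The forces fit a 5 mm spring travel followed by a hard stop, so the key reached the bottom. Retreating.

send_rows(
  rows=[
    [0,-0.2,-0.03,0.27,0,0,0],
    [0,-0.3,-0.05,0.4,0,0,0],
    [0,-0.6,-0.1,0.8,0,0,0],
    [0,-1.2,-0.18,1.6,0,0,0],
    [0,-1.5,-0.2,2,0,0,0],
    [0,-1.5,-0.2,2,0,0,0],
    [0,-1.5,-0.2,2,0,0,0],
    [0,-1.2,-0.2,2,0,0,0],
    [0,0,0,1,0,0,0],
    [0,0,0,0,0,0,0],
    [0,0,0,0,0,0,0],
  ],
)

```text
clock: 31.87
tcp_pos: [0.4098, -0.3632, 0.1681]
ee_rot: [0.035, 0.89, 0.068, -0.45]
contact_force: [-0.5, -0.4, -0.8]
opening: 0.002
```

```bash
cat > fin.py <<'E'
from h import *
log(); md=lambda v: boxpts(v,(-.03,.03),(-.03,.03),.118,.198)
for c in('scene','wrist','top'):
    s=snap(c); D=viewer.outline_of(c,'tub')
    if D: m=near(D,s,[.607,-.2255,.16]); print(c,m.sum(),*fit([(s,up(m))],md,[.607,-.2255,.85],(.005,.005,.05)))
    if c=='wrist':
        o=cv2.inRange(cv2.cvtColor(s['image'],cv2.COLOR_RGB2HSV),(3,140,60),(18,255,255)); n,l,st,ce=cv2.connectedComponentsWithStats(o); print([st[i].tolist() for i in range(1,n) if st[i,4]>200])
        k=np.array([.4697,-.3553,.074]);Z=Rn.from_rotvec([0,0,.155]); ex=Z.apply([.805,0,.593])*.013; ey=Z.apply([0,1,0])*.016; d=Z.apply([.593,0,-.805])
        for a in(0,.005): print(a,proj(s,np.array([k+ex+ey,k+ex-ey,k-ex+ey])+a*d).round(1).tolist())
E
python3 fin.py
```

```text
t 31.87 j [-72.4  18.9  97.   40.5  64.3  -9.4] p [ 0.4098 -0.3632  0.1681] F [-0.5 -0.4 -0.8] op 0.002
scene 857 [ 0.60872809 -0.22783482  0.86929665] 0.039673278879813305
wrist 4419 [ 0.60726291 -0.22574355  0.84910443] 0.014709210228558497
[[261, 191, 38, 31, 1147], [466, 378, 67, 42, 2081]]
0 [[261.4, 191.9], [298.0, 191.9], [261.9, 219.9]]
0.005 [[261.6, 190.4], [297.7, 190.4], [262.1, 218.0]]
top 662 [ 0.60747966 -0.22830315  0.89223239] 0.04833836858006042
```

```bash
python3 -c "
from cell import ticket; print(ticket.hand_in())"
```

```text
the job is handed in; nothing more can be done
None
```

I turned the tub mouth-up, stood it in the middle of the blue pan, and pressed the tare key fully down and let it up. I handed the job in at about 32 s of the 72 s allowed; no verdict is reported.

- **Turning:** I laid the tub on its side on the mat, regripped it near the mouth, and turned it upright. I lowered it onto the pan in 1 mm steps, with about 4 N at contact.
- **Tub on the pan:** After the press, the fits from the wrist, top and scene cameras put the tub within about 3 mm of the pan's centre. Its position did not change between release and hand-in.
- **Tare key:** The force rose to about 5–6 N over the spring's travel. It then reached a hard stop, where I pressed to about 28 N. After I backed off, the key's outline in the wrist picture was back where it had been before the press. I never had a direct reading of the key's travel, so "fully down" and "up again" rest on the force and the pictures.
- **Disagreement:** Contact with the key came about 30 mm further along the tool axis than the nominal fingertip position (TCP) and my key estimate predicted. The pictures also showed the closed fingertips ending short of the TCP. I resolved this by creeping in while watching the force.
- **Weights and multimeter:** The weight nearest the work had not moved in the picture taken after the tub was laid down. I did not measure the weights or the multimeter again at the end.

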